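# Check a marked coupler on the tube gauge

### The job

Pull the drawer well open, lift out the zinc coupler with the two blue paint stripes (only its open ends can be gripped there), set it upright on the round rubber mat and let go. Then take it again, now across its closed sides (the only way it fits the gauge), lower it over the tube of the red gauge stand so that it straddles the tube, and let go. Finally push the drawer fully home; do not drop the coupler, take nothing else out of the drawer, and leave the other things on the bench where they are.

Things in the scene. Friction and masses are not known exactly. Their poses are not given: they have to be found in the camera images.
- drawer (a joint): How far the drawer is pulled out, in m: 0 fully home, 0.185 at its stop. It starts 0 to 15 mm open. It slides towards the robot, along minus x of point drawer_handle, with about 2.5 N of friction, and stays where it is left.
- drawer_handle (a point): Middle of the dark bar handle: a round bar 10 mm thick, 120 mm long along its y, 60 mm above the bench, with a 40 mm gap to the grey drawer front. x points into the drawer (closing direction). The fixed green drawer unit, 264 mm wide, has a plywood top 88 mm above the bench, its front edge 48 mm behind the bar when closed.
- drawer_floor (a point): Middle of the drawer's inner floor, 14 mm above the bench, 166 mm behind the handle bar; axes as the handle's. Walls 48 mm high (front 53 mm), inside 230 x 228 mm; two thin dividers, also 48 mm, make three lanes 75 mm wide along x. In the front of the lanes lie the striped coupler, plain coupler and clip, one each; 150 mm of opening clears them of the plywood top.
- coupler_center (a point): Centre, half-way up, of the zinc coupler with two blue stripes on top: an upside-down U, 60 mm long (x), 62 wide (y), 48 high, top 18 thick, two 7 mm side skirts, a channel 48 wide and 30 high along x. 0.44 to 0.69 kg. It stands in its lane, x along it, z up, 6 mm from the lane walls: only the open ends, solid in the top 18 mm, are free there. Bolt head on top 4 mm high.
- spare_center (a point): Centre of the other zinc coupler, the same shape without blue stripes (thin steel lines instead), in another lane. It stays in the drawer.
- clip_center (a point): Centre of the orange plastic toe-board clip, 66 x 50 x 40 mm, in the front of a lane. It stays in the drawer.
- tbolt: Black forged T-bolt, 100 mm long, lying on the bench at the back left; origin on its underside. Bystander.
- level: Chipped yellow spirit level block, 100 x 28 x 42 mm high, on the bench at the back left; origin under its centre. Bystander.
- mat_top (a point): Centre of the top of the round black rubber mat, 130 mm across, 4 mm thick, fixed on the bench.
- gauge_tube (a point): Middle of the axis of the gauge's 42 mm thick steel tube, level along its x, 62 mm above the bench, between two red plates 76 mm apart inside, 8 thick, 70 wide, reaching 106 mm above the bench; base 112 x 80 x 10 mm, fixed. A seated coupler has its x along the tube (either way round), its centre 15 mm above this point; it fits there only if gripped across its y.
- can: Blue-labelled marker-paint can, 65 mm across, 130 mm high, standing on the bench beyond the mat and gauge; origin under its centre. Bystander.
- wrench: Steel wrench, 200 mm long, lying on the bench at the right (minus y); origin at its underside. Bystander.
- foot: Steel scaffold base plate, 150 x 150 x 6 mm with a 38 mm stub 60 mm high, lying on the bench at the left (plus y); origin under its centre. Bystander.

How it is judged (in metres and radians):
On the way, in this order (a step that is already met when the one before it is completed fails the run):
1. the drawer is pulled well open (more than 120 mm) (value of joint drawer above 0.12 m), for 0.1 s.
2. the striped coupler stands upright on the rubber mat, let go (horizontal distance between coupler_center and mat_top below 0.045 m and z of coupler_center in the frame of mat_top below 0.03 m and angle between coupler_center's own z axis and vertical below 0.15 rad and contact force between the fingers and coupler below 0.1 N and linear speed of coupler below 0.03 m/s), for 0.2 s.
3. the striped coupler straddles the gauge tube, let go (z of coupler_center in the frame of gauge_tube between 0.008 and 0.021 m and y of coupler_center in the frame of gauge_tube between -0.008 and 0.008 m and x of coupler_center in the frame of gauge_tube between -0.012 and 0.012 m and angle between the x axis of coupler_center and the x axis of gauge_tube, either way round below 0.2 rad and angle between coupler_center's own z axis and vertical below 0.2 rad and contact force between the fingers and coupler below 0.1 N), for 0.2 s.
4. the drawer is pushed home (value of joint drawer below 0.01 m), for 0.1 s.
At the end, for the whole second after the job is handed in: The striped coupler rests upright over the gauge tube, in line with it (0.2 rad), its centre 8 to 21 mm above the axis, within 8 mm sideways and 12 mm lengthwise, let go and at rest; the drawer is under 10 mm open, with the plain coupler and the clip in it (all of step 3 and linear speed of coupler below 0.02 m/s and value of joint drawer below 0.01 m and horizontal distance between each of spare_center, clip_center and drawer_floor below 0.16 m and z of each of spare_center, clip_center in the frame of drawer_floor below 0.06 m); the robot touches nothing.
It fails at once if the striped coupler is dropped (falls freely faster than 0.6 m/s) (linear speed of coupler above 0.6 m/s and contact force between the fingers and coupler below 0.1 N).
It fails at once if something else is lifted out of the drawer (z of any of spare_center, clip_center in the frame of drawer_floor above 0.07 m).
It fails at once if a bystander on the bench is moved more than 40 mm (distance of any of can, wrench, foot, tbolt, level from where it was at the start of the episode above 0.04 m).
It also fails if it takes over 72 s, if anything falls off the work surface, if the arm or the gripper's body presses on something with over 40 N, if the wrist force passes 120 N, or if a joint passes its speed limit or range.

### The arm

A 7-joint arm with a two-finger parallel gripper is mounted at the origin on the work surface. World frame = base frame: x ahead of the robot, y to its left, z up, the work surface at z = 0. Lengths are in mm, angles in rad, forces in N, time in s.
With the tool pointing down it reaches from about 350 to 900 mm from the base axis. Payload 8.1 kg.
Tool frame: the origin (TCP) lies at the very end of the fingers, on their centre line; the grasp point (between the pads) lies 19 mm behind it (pinch_z is the distance from the TCP to the grasp point, in mm); z points along the fingers, y is the line along which they close (so a half turn about z gives the same grasp; the last joint's range is limited). The gripper opens to 85 mm and grips with 20 to 120 N. Pads are 22 mm wide; open, the fingers measure 114 mm over their backs; the gripper's body (76 mm by 85 mm) begins 54 mm behind the grasp point. The pads swing forward as they close: fully open they stand 13 mm farther back than shut.
Start: joints at [-1.387, 0.434, 0.025, 1.573, -0.012, 1.134, -0.075], TCP at [176.83, 599.477, 231.323] pointing down, gripper open.
Joint ranges: [-2.62, 2.62], [-0.44, 2.09], [-1.27, 1.32], [0.08, 2.57], [-1.32, 4.46], [0.12, 2], [-2.74, 2.74]. Speed limits (rad/s): [2.22, 2.22, 3.01, 3.01, 3.14, 3.14, 3.14].

### API

Orientations are given as a rotation vector (axis times angle).
In Python, from cell import * gives the robot as it stands. The module is installed in compiled form; this text tells all that it offers.
- The arm moves only by the tool carry_out, never from a script. Its argument "targets" is a list that holds one entry, the list of rows, each a list of 5 numbers: the shift along the tool's x, y, z as a fraction of full scale, then the turn about the tool's z as a fraction of full scale, then the opening, from -1 (shut) to 1 (fully open). In form: [[[tx, ty, tz, yaw, grip], ...]]. A call has 1 to 5 rows; each row is the pose to reach, as a shift and turn from the pose commanded when the call began, along the tool's axes at that moment, turning the shorter way round; what a row does not reach only later rows make up. Full scale, the value 1, is 30 cm for a shift and 180 degrees for a turn. A row lasts 1/10 s, in which the tool goes at most 50 mm and 8.59 degrees, less where a joint would pass 70% of its speed; a pose out of reach is approached as far as the arm can. A call with a number of a shift or a turn outside -1 to 1 is refused whole. A call with a gripper value outside its range is refused whole. The fingers move at their own pace and stop on an object; "newtons" is the grip in N (left out, the last holds). Time passes only in rows, so rows that repeat a pose let the fingers close. It gives the time, the measured TCP pose, the force, the opening and the grip force at its end, in the units of the state.
- sense(): the state, without advancing time (a new reading comes with each control period).
- get_image(name): name is "scene" or "top"; returns a dict with "frame" (400x640x3 uint8, red, green, blue), "intrinsics" (3x3 intrinsics, pixels), "origin" and "rotation" of the camera in the world. Camera axes: x right, y down, z forward; pixel columns grow to the right and rows downward; lengths in mm; the calibration is good to about 2 mm. A picture is of the moment at which its call begins. There is no depth.
- finish_job(): hands the job in; it is judged then, once.
The state is a dict: "clock": time; "joints": joint angles; "joint_vel": joint speeds; "tau": joint torques, N m; "ee_pos": TCP position; "ee_rot": TCP orientation; "contact_force": force on the tool from outside, world axes, zero at the start; "torque": the same for the moment, N m; "width": finger opening in mm; "grip_force": force on a finger pad.
Only numpy, scipy, OpenCV 4.12 (cv2) and the standard library are available. Lean on these libraries where they do the work, as an engineer would, in place of code of your own. Each camera call takes 0.05 s, during which the arm holds its last target. There are 200 camera calls.

## Working session

There is one attempt and no reset: what is moved stays moved. The work goes in short steps, Python scripts to look and compute and a tool call to move; the robot and the scene stay as the last step left them, time stands still between calls to the robot, and variables do not carry over. Pictures are saved under pics/ and viewed, at most 10 in all, crops included, and the job is handed in when it is done.

Besides the shell and the picture viewer there is one more tool, called after "Call:" as name(argument=value, ...), one argument or row to a line, values as JSON. carry_out: Moves the arm, as the interface text tells. Shift numbers are shares of 30 cm and turn numbers shares of 180 degrees, none past 1 either way. Its arguments: {"type":"object","properties":{"targets":{"type":"array"},"newtons":{"type":"number"}},"required":["targets"]}

```bash
mkdir -p pics
cat > h.py <<'E'
from cell import *
import numpy as np, cv2
from scipy.spatial.transform import Rotation as R
def snap(n,f):
    d=get_image(n); cv2.imwrite('pics/'+f,d['frame'][:,:,::-1]); np.savez('pics/'+f[:-4],**d); return d
def load(f): return np.load('pics/'+f+'.npz')
def px2w(d,uv,z):
    uv=np.atleast_2d(uv).astype(float); K=d['intrinsics']
    r=np.c_[(uv-K[:2,2])/[K[0,0],K[1,1]],np.ones(len(uv))]@np.array(d['rotation']).T
    o=np.array(d['origin']); return o+r*((z-o[2])/r[:,2])[:,None]
def w2px(d,p):
    c=(np.atleast_2d(p)-np.array(d['origin']))@np.array(d['rotation']); c=c@np.array(d['intrinsics']).T
    return c[:,:2]/c[:,2:]
def st():
    s=sense(); M=R.from_rotvec(s['ee_rot']).as_matrix()
    print(s['clock'],np.round(s['ee_pos'],1),'\n',np.round(M,3),'\nF',np.round(s['contact_force'],1),s['width'],s['grip_force'],'q',np.round(s['joints'],2)); return s,M
E
python3 - <<'E'
from h import *
st()
for n in('top','scene'):
    d=snap(n,n+'0.png'); print(d['origin'],np.round(d['rotation'],3),d['intrinsics'])
E
```

```text
0.0 [176.7 598.9 230.5] 
 [[-0.959  0.283 -0.   ]
 [ 0.283  0.959 -0.002]
 [-0.    -0.002 -1.   ]] 
F [ 0.4  0.4 -0.1] 85.38595642660896 0.0 q [-1.39  0.44  0.02  1.57 -0.01  1.13 -0.08]
[ 540.2706897    18.22692748 1533.25931482] [-2.15   2.213 -0.05 ] [[389.15213822   0.         317.93081866]
 [  0.         389.15213822 193.49413941]
 [  0.           0.           1.        ]]
[1610.50841803  713.67176881 1074.78589017] [-1.148 -2.255  1.041] [[496.48078437   0.         324.65928029]
 [  0.         496.48078437 193.55047162]
 [  0.           0.           1.        ]]
```

View pics/top0.png

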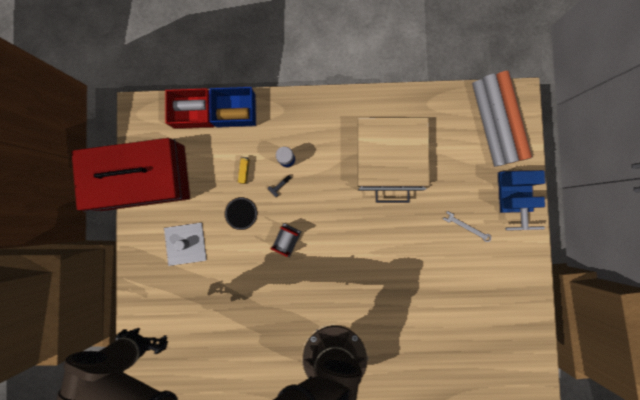

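View pics/scene0.png

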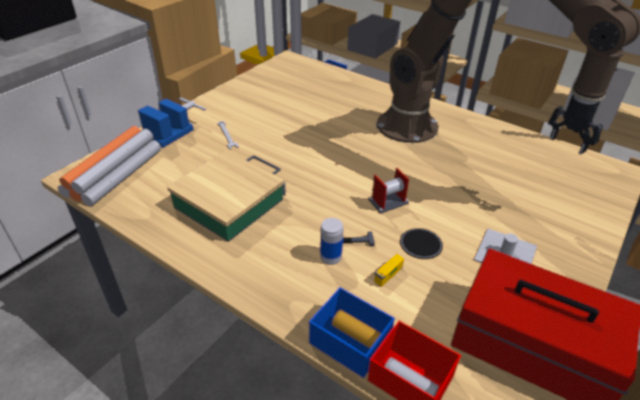

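The top view shows the mat at (240,213), gauge at (287,239), drawer handle bar at about (393,202), drawer unit at (393,150). The wrench is at (467,226) and the foot at (185,243). The camera rotations come as rotation vectors, so I'll fix the helper and then look closer.

```bash
sed -i "s/np.array(d\['rotation'\])/R.from_rotvec(d['rotation']).as_matrix()/g" h.py
python3 - <<'E'
from h import *
d=load('top0'); f=d['frame'][:,:,::-1]
a=cv2.resize(f[175:215,345:445],None,fx=6,fy=6,interpolation=cv2.INTER_CUBIC)
b=cv2.resize(f[195:265,215:315],None,fx=5,fy=5,interpolation=cv2.INTER_CUBIC)
c=np.zeros((590,600,3),np.uint8); c[:240]=a; c[240:590,:500]=b; cv2.imwrite('pics/c0.png',c)
for n,p,z in [('bar',(393,201.5),60),('mat',(240.5,213),4),('gauge',(287,239),83),('foot',(185,243),6),('wr',(467,226),5),('can',(286,156),130),('topcorners',(358,186.5),88),('',(429,187),88),('',(358,117),88),('',(429,117),88)]: print(n,np.round(px2w(d,p,z)))
E
```

```text
bar [[ 594. -242.   60.]]
mat [[568. 349.   4.]]
gauge [[465. 160.  83.]]
foot [[457. 569.   6.]]
wr [[ 492. -534.    5.]]
can [[768. 152. 130.]]
topcorners [[ 653. -109.   88.]]
 [[ 643. -372.   88.]]
 [[ 915. -118.   88.]]
 [[ 906. -384.   88.]]
```

View pics/c0.png

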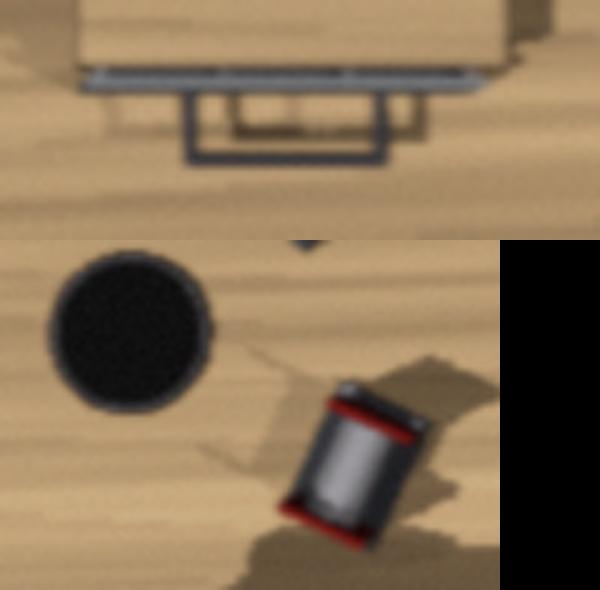

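Run:
```python
from h import *
d=load('top0'); f=d['frame'].astype(float)
# gauge: red plate tops
w=np.clip(f[:,:,0]-1.3*np.maximum(f[:,:,1],f[:,:,2])-15,0,None); m=np.zeros_like(w); m[220:262,265:310]=w[220:262,265:310]
n,l=cv2.connectedComponents((m>0).astype(np.uint8)); C=[]
for i in range(1,n):
    v,u=np.nonzero(l==i); ww=m[v,u]
    if len(u)<5: continue
    c=np.array([np.average(u,weights=ww),np.average(v,weights=ww)]); C.append(c); P=px2w(d,np.c_[u,v],106)[:,:2]
    e=np.linalg.eigh(np.cov(P.T,aweights=ww)); print(len(u),c,px2w(d,c,106),'dir',e[1][:,1],np.sqrt(e[0]*12))
P=px2w(d,C,106); D=P[0]-P[-1]; print('gauge mid',P.mean(0),np.linalg.norm(D),np.degrees(np.arctan2(D[1],D[0])))
# mat
k=(f.max(2)<60).astype(np.uint8); n,l,s,c=cv2.connectedComponentsWithStats(k)
i=l[213,240]; print('mat',s[i],px2w(d,c[i],4), 'diam',2*np.sqrt(s[i][4]/np.pi)/389.15*1529)
# bar
x=f.sum(2); 
for u in range(380,407,5): 
    col=450-x[196:206,u]; col=np.clip(col-col.min(),0,None)**2; print(u,np.average(np.arange(196,206),weights=col),px2w(d,(u,np.average(np.arange(196,206),weights=col)),60)[0][:2])
row=x[196,365:415]; print(np.round(row))
# plywood edges: gradient rows
for u in (365,375,385,395,405,415,423):
    g=np.abs(np.diff(x[180:192,u])); v0=180.5+np.argmax(g); g2=np.abs(np.diff(x[110:124,u])); print(u,v0,px2w(d,(u,v0),88)[0][:2],110.5+np.argmax(g2))
```

```text
61 [288.81442499 230.7311442 ] [[496.54444084 150.63571111 106.        ]] dir [0.43936521 0.89830853] [ 8.988764   67.67674082]
68 [279.11041087 251.7946651 ] [[421.03067519 187.8875879  106.        ]] dir [0.45026663 0.89289415] [ 9.40359764 66.99614622]
gauge mid [458.78755802 169.26164951 106.        ] 84.20232256654421 -26.25769481602279
mat [226 199  30  30 722] [[567.5597489  348.29896665   4.        ]] diam 119.1280707998666
380 200.54404918361436 [ 599.11247811 -192.75324494]
385 198.87500631201556 [ 604.87072811 -211.83417837]
390 199.00393638907033 [ 603.83212311 -230.64540612]
395 199.2778593807377 [ 602.24618844 -249.42524369]
400 199.7501036308481 [ 599.9120584  -268.16405211]
405 199.45329180051266 [ 600.48305405 -287.01464409]
[396. 397. 395. 395. 396. 386. 374. 372. 370. 345. 276. 204. 224. 299.
 360. 359. 360. 347. 290. 198. 198. 218. 236. 235. 237. 223. 220. 215.
 221. 230. 261. 309. 316. 306. 319. 314. 288. 276. 275. 275. 266. 239.
 206. 178. 185. 235. 268. 270. 253. 239.]
365 185.5 [ 655.56750652 -135.27788842] 117.5
375 185.5 [ 654.45982449 -172.35898355] 117.5
385 185.5 [ 653.35312323 -209.40724638] 117.5
395 185.5 [ 652.24740142 -246.42272051] 117.5
405 190.5 [ 632.55279991 -282.61882574] 117.5
415 185.5 [ 650.038891   -320.35547662] 117.5
423 190.5 [ 630.58308187 -349.05300651] 117.5
```

```bash
cat >> h.py <<'E'
def phi(): M=R.from_rotvec(sense()['ee_rot']).as_matrix(); return np.degrees(np.arctan2(M[1,1],M[0,1]))
def plan(wps,start=None):
    """wps: list of (xyz,phi_deg,rows); prints calls of 5 rows: tx ty tz yaw"""
    p,a=start or (np.array(sense()['ee_pos']),phi()); S=[]
    for q,b,n in wps:
        for k in range(1,n+1): S.append((p+(np.array(q)-p)*k/n,a+(b-a)*k/n))
        p,a=np.array(q,float),b
    p,a=start or (np.array(sense()['ee_pos']),phi())
    for i in range(0,len(S),5):
        t=np.radians(a); r=[]
        for q,b in S[i:i+5]:
            d=(q-p)/300; r.append([round(float(x),3) for x in (-d[0]*np.sin(t)+d[1]*np.cos(t),d[0]*np.cos(t)+d[1]*np.sin(t),-d[2],-(b-a)/180)])
        print(r); p,a=S[min(i+4,len(S)-1)]
E
python3 - <<'E'
from h import *
d=load('top0'); print(px2w(d,(392.2,201),60))
plan([((596,-239,200),-2,25)])
E
```

```text
[[ 596.04877733 -238.6243478    60.        ]]
[[-0.085, -0.091, 0.004, 0.017], [-0.17, -0.183, 0.008, 0.034], [-0.256, -0.274, 0.012, 0.05], [-0.341, -0.365, 0.016, 0.067], [-0.426, -0.457, 0.02, 0.084]]
[[-0.106, -0.066, 0.004, 0.017], [-0.212, -0.132, 0.008, 0.034], [-0.318, -0.198, 0.012, 0.05], [-0.424, -0.264, 0.016, 0.067], [-0.531, -0.33, 0.02, 0.084]]
[[-0.12, -0.036, 0.004, 0.017], [-0.239, -0.072, 0.008, 0.034], [-0.359, -0.108, 0.012, 0.05], [-0.479, -0.144, 0.016, 0.067], [-0.598, -0.18, 0.02, 0.084]]
[[-0.125, -0.004, 0.004, 0.017], [-0.25, -0.007, 0.008, 0.034], [-0.375, -0.011, 0.012, 0.05], [-0.5, -0.014, 0.016, 0.067], [-0.624, -0.018, 0.02, 0.084]]
[[-0.122, 0.029, 0.004, 0.017], [-0.243, 0.058, 0.008, 0.034], [-0.365, 0.087, 0.012, 0.05], [-0.486, 0.116, 0.016, 0.067], [-0.608, 0.145, 0.02, 0.084]]
```

Call:
carry_out(
  targets=[
    [[-0.085,-0.091,0.004,0.017,-0.06],[-0.17,-0.183,0.008,0.034,-0.06],[-0.256,-0.274,0.012,0.05,-0.06],[-0.341,-0.365,0.016,0.067,-0.06],[-0.426,-0.457,0.02,0.084,-0.06]],
  ],
  newtons=60,
)

```text
clock: 0.6
ee_pos: [261.0, 430.2, 225.0]
ee_rot: [-0.858, -3.022, 0.001]
contact_force: [-1.1, -0.1, 0.8]
width: 40.0
grip_force: 0.0
```

Call:
carry_out(
  targets=[
    [[-0.106,-0.066,0.004,0.017,-0.06],[-0.212,-0.132,0.008,0.034,-0.06],[-0.318,-0.198,0.012,0.05,-0.06],[-0.424,-0.264,0.016,0.067,-0.06],[-0.531,-0.33,0.02,0.084,-0.06]],
  ],
)

```text
clock: 1.1
ee_pos: [344.8, 262.5, 219.1]
ee_rot: [-1.247, -2.883, 0.0]
contact_force: [1.0, 1.0, 0.5]
width: 40.0
grip_force: 0.0
```

Call:
carry_out(
  targets=[
    [[-0.12,-0.036,0.004,0.017,-0.06],[-0.239,-0.072,0.008,0.034,-0.06],[-0.359,-0.108,0.012,0.05,-0.06],[-0.479,-0.144,0.016,0.067,-0.06],[-0.598,-0.18,0.02,0.084,-0.06]],
  ],
)

```text
clock: 1.6
ee_pos: [428.6, 95.0, 213.2]
ee_rot: [-1.616, -2.694, -0.0]
contact_force: [0.2, 0.1, 0.1]
width: 40.1
grip_force: 0.0
```

Call:
carry_out(
  targets=[
    [[-0.125,-0.004,0.004,0.017,-0.06],[-0.25,-0.007,0.008,0.034,-0.06],[-0.375,-0.011,0.012,0.05,-0.06],[-0.5,-0.014,0.016,0.067,-0.06],[-0.624,-0.018,0.02,0.084,-0.06]],
  ],
)

```text
clock: 2.1
ee_pos: [512.4, -72.3, 207.1]
ee_rot: [-1.956, -2.458, 0.0]
contact_force: [0.6, 0.2, 0.4]
width: 40.3
grip_force: 0.0
```

Call:
carry_out(
  targets=[
    [[-0.122,0.029,0.004,0.017,-0.06],[-0.243,0.058,0.008,0.034,-0.06],[-0.365,0.087,0.012,0.05,-0.06],[-0.486,0.116,0.016,0.067,-0.06],[-0.608,0.145,0.02,0.084,-0.06]],
  ],
)

```text
clock: 2.6
ee_pos: [596.1, -239.9, 200.7]
ee_rot: [-2.262, -2.179, 0.0]
contact_force: [1.1, 1.0, -0.7]
width: 40.0
grip_force: 0.0
```

Call:
carry_out(
  targets=[
    [[0,0,0.11,0,-0.06],[0,0,0.22,0,-0.06],[0,0,0.33,0,-0.06],[0,0,0.43,0,-0.06],[0,0,0.527,0,-0.06]],
  ],
)

```text
clock: 3.1
ee_pos: [595.3, -238.5, 41.4]
ee_rot: [-2.26, -2.181, 0.001]
contact_force: [0.4, 0.4, 0.4]
width: 40.2
grip_force: 0.0
```

Call:
carry_out(
  targets=[
    [[0,0,0,0,-1],[0,0,0,0,-1],[0,0,0,0,-1],[0,0,0,0,-1],[0,0,0,0,-1]],
  ],
)

```text
clock: 3.6
ee_pos: [595.5, -238.9, 43.7]
ee_rot: [2.26, 2.182, -0.0]
contact_force: [-2.0, -1.0, -8.3]
width: 7.7
grip_force: 58.5
```

Call:
carry_out(
  targets=[
    [[0,-0.04,0,0,-1],[0,-0.09,0,0,-1],[0,-0.15,0,0,-1],[0,-0.21,0,0,-1],[0,-0.27,0,0,-1]],
  ],
)

```text
clock: 4.1
ee_pos: [515.5, -236.5, 43.7]
ee_rot: [2.258, 2.18, 0.001]
contact_force: [4.4, -3.5, -16.3]
width: 7.9
grip_force: 59.5
```

Call:
carry_out(
  targets=[
    [[0,-0.06,0,0,-1],[0,-0.12,0,0,-1],[0,-0.18,0,0,-1],[0,-0.23,0,0,-1],[0,-0.27,0,0,-1]],
  ],
)

```text
clock: 4.6
ee_pos: [433.9, -234.0, 43.7]
ee_rot: [2.259, 2.179, 0.0]
contact_force: [3.3, -4.5, -19.4]
width: 7.6
grip_force: 59.2
```

Call:
carry_out(
  targets=[
    [[0,0,0,0,-1],[0,0,0,0,-0.06],[0,0,0,0,-0.06],[0,0,0,0,-0.06]],
  ],
)

```text
clock: 5.0
ee_pos: [435.1, -233.2, 44.0]
ee_rot: [2.259, 2.181, 0.002]
contact_force: [0.3, -0.1, -0.1]
width: 40.2
grip_force: 0.0
```

Call:
carry_out(
  targets=[
    [[0,0,-0.12,0,-0.06],[0,0,-0.24,0,-0.06],[0,0,-0.36,0,-0.06],[0,0,-0.48,0,-0.06],[0,0,-0.6,0,-0.06]],
  ],
)

```text
clock: 5.5
ee_pos: [434.0, -233.0, 225.2]
ee_rot: [2.26, 2.181, 0.001]
contact_force: [0.9, -0.5, -1.0]
width: 39.9
grip_force: 0.0
```

Call:
carry_out(
  targets=[
    [[0.14,0,0,0,-0.06],[0.28,0,0,0,1],[0.42,0,0,0,1],[0.56,0,0,0,1],[0.7,0,0,0,1]],
  ],
)

```text
clock: 6.0
ee_pos: [441.5, -21.3, 223.9]
ee_rot: [2.26, 2.181, 0.003]
contact_force: [1.5, -0.1, -1.1]
width: 85.5
grip_force: 0.0
```

Run:
```python
from h import *
st()
d=snap('top','top1.png'); e=snap('scene','scene1.png')
a=cv2.resize(d['frame'][110:260,340:440,::-1],None,fx=4,fy=4,interpolation=cv2.INTER_CUBIC)
cv2.imwrite('pics/c1.png',a)
```

```text
6.0 [441.5 -21.3 223.9] 
 [[ 0.035  0.999  0.002]
 [ 0.999 -0.035  0.001]
 [ 0.001  0.002 -1.   ]] 
F [ 1.5 -0.1 -1.1] 85.47983559777894 0.0 q [-0.63  0.14  0.64  2.04 -0.1   0.99  0.02]
```

View pics/c1.png

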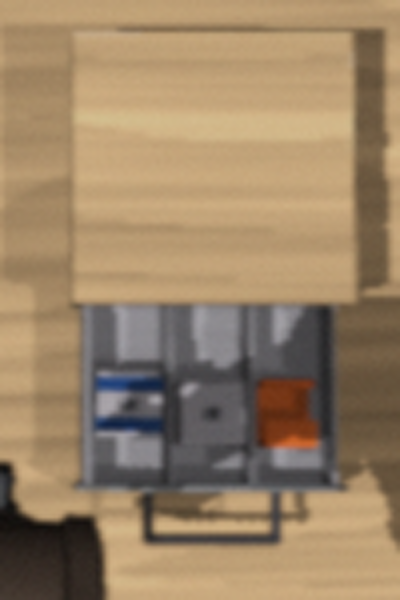

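Run:
```python
from h import *
d=load('top1'); f=d['frame'].astype(float)
w=np.clip(f[:,:,2]-1.3*f[:,:,0]-10,0,None); m=np.zeros_like(w); m[198:222,358:386]=w[198:222,358:386]
n,l=cv2.connectedComponents((m>0).astype(np.uint8))
for i in range(1,n):
    v,u=np.nonzero(l==i); ww=m[v,u]
    if len(u)<8: continue
    c=[np.average(u,weights=ww),np.average(v,weights=ww)]; P=px2w(d,np.c_[u,v],62)[:,:2]; e=np.linalg.eigh(np.cov(P.T,aweights=ww))
    print(len(u),c,px2w(d,c,62),e[1][:,1],np.sqrt(12*e[0]))
print('top face edges', px2w(d,[(340+130.5/4-.5,110+371/4-.5),(340+130.5/4-.5,110+433/4-.5)],62))
print('bar',px2w(d,(340+211.5/4-.5,110+539/4-.5),60))
```

```text
64 [np.float64(370.58943941734714), np.float64(205.44923857868022)] [[ 581.55908452 -156.36271601   62.        ]] [0.03822469 0.99926917] [10.71380657 55.87720273]
50 [np.float64(371.7028220387791), np.float64(215.6129775388751)] [[ 543.18250784 -159.13564118   62.        ]] [0.06282466 0.99802458] [ 8.37632995 60.56196109]
top face edges [[ 593.45859351 -162.58778755   62.        ]
 [ 535.10964618 -160.4237318    62.        ]]
bar [[ 433.80708018 -232.74387377   60.        ]]
```

Run:
```python
from h import *
d=load('scene1'); u,v=w2px(d,[(560,-165,40)])[0].astype(int); print(u,v)
f=d['frame'][v-45:v+45,u-60:u+60,::-1]; cv2.imwrite('pics/c2.png',cv2.resize(f,None,fx=6,fy=6,interpolation=cv2.INTER_CUBIC))
```

```text
288 169
```

View pics/c2.png

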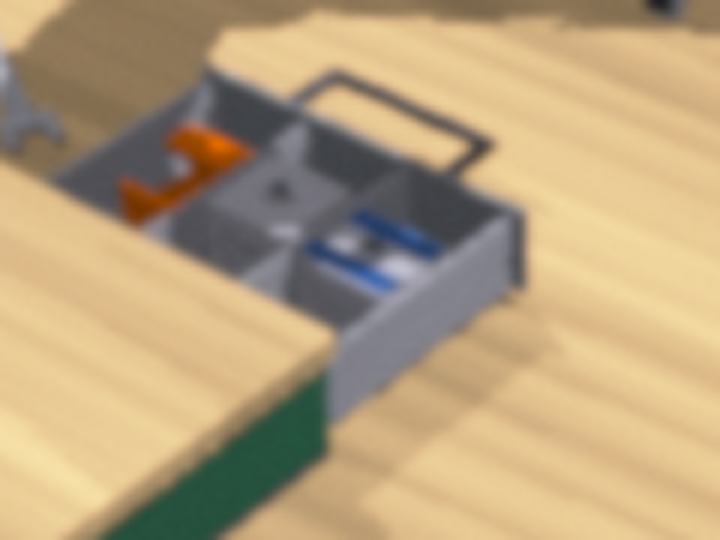

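Run:
```python
from h import *
plan([((563,-160.5,150),-2,5),((563,-160.5,29),-2,5)])
```

```text
[[-0.093, 0.083, 0.049, 0.0], [-0.187, 0.167, 0.098, 0.001], [-0.28, 0.25, 0.147, 0.001], [-0.373, 0.333, 0.196, 0.002], [-0.466, 0.417, 0.245, 0.002]]
[[0.0, 0.0, 0.081, -0.0], [0.0, 0.0, 0.161, -0.0], [0.0, 0.0, 0.242, -0.0], [0.0, 0.0, 0.323, -0.0], [0.0, 0.0, 0.403, -0.0]]
```

Call:
carry_out(
  targets=[
    [[-0.093,0.083,0.049,0,1],[-0.187,0.167,0.098,0,1],[-0.28,0.25,0.147,0,1],[-0.373,0.333,0.196,0,1],[-0.466,0.417,0.245,0,1]],
  ],
  newtons=80,
)

```text
clock: 6.6
ee_pos: [562.5, -169.1, 149.2]
ee_rot: [2.26, 2.182, 0.001]
contact_force: [0.6, 0.9, 0.3]
width: 85.2
grip_force: 0.0
```

Call:
carry_out(
  targets=[
    [[0,0,0.1,0,1],[0,0,0.2,0,1],[0,0,0.29,0,1],[0,0,0.36,0,1],[0,0,0.403,0,1]],
  ],
)

```text
clock: 7.1
ee_pos: [560.9, -167.7, 27.4]
ee_rot: [-2.26, -2.181, 0.001]
contact_force: [-0.8, -0.5, -0.0]
width: 85.4
grip_force: 0.0
```

Call:
carry_out(
  targets=[
    [[0,0,0,0,0.5],[0,0,0,0,-1],[0,0,0,0,-1],[0,0,0,0,-1],[0,0,0,0,-1]],
  ],
)

```text
clock: 7.6
ee_pos: [562.0, -167.6, 29.8]
ee_rot: [2.26, 2.181, 0.002]
contact_force: [-0.4, -0.4, 6.2]
width: 58.8
grip_force: 87.5
```

Call:
carry_out(
  targets=[
    [[0,0,-0.02,0,-1],[0,0,-0.07,0,-1],[0,0,-0.14,0,-1],[0,0,-0.22,0,-1],[0,0,-0.3,0,-1]],
  ],
)

```text
clock: 8.1
ee_pos: [561.0, -167.3, 120.4]
ee_rot: [-2.261, -2.181, 0.0]
contact_force: [0.1, 0.6, -4.0]
width: 59.0
grip_force: 87.0
```

Call:
carry_out(
  targets=[
    [[0,0,-0.07,0,-1],[0,0,-0.14,0,-1],[0,0,-0.2,0,-1],[0,0,-0.24,0,-1],[0,0,-0.24,0,-1]],
  ],
)

```text
clock: 8.6
ee_pos: [562.1, -167.7, 192.8]
ee_rot: [2.259, 2.18, 0.003]
contact_force: [0.3, -0.6, -4.7]
width: 59.2
grip_force: 87.3
```

Run:
```python
from h import *
s,M=st()
# grasp offset: coupler ~7mm along tool x; want coupler at mat
t=np.radians(-26.5); off=7*np.array([-np.sin(t),np.cos(t)])
T=np.array([567.5,348.3])-off; print(T)
plan([((T[0],T[1],190),-26.5,20),((T[0],T[1],60),-26.5,5)])
d=snap('scene','s2.png'); u,v=w2px(d,[s['ee_pos']])[0].astype(int)
cv2.imwrite('pics/c3.png',cv2.resize(d['frame'][v-50:v+50,u-60:u+60,::-1],None,fx=5,fy=5,interpolation=cv2.INTER_CUBIC))
```

```text
8.6 [ 562.1 -167.7  192.8] 
 [[ 0.036  0.999  0.003]
 [ 0.999 -0.036 -0.   ]
 [-0.     0.003 -1.   ]] 
F [ 0.3 -0.6 -4.7] 59.15205780435268 87.32394933700562 q [-0.26  0.45  0.65  1.76 -0.32  1.03  0.47]
[564.37661531 342.03545947]
[[0.085, -0.003, 0.0, 0.007], [0.17, -0.005, 0.001, 0.014], [0.255, -0.008, 0.001, 0.02], [0.34, -0.011, 0.002, 0.027], [0.425, -0.013, 0.002, 0.034]]
[[0.084, -0.012, 0.0, 0.007], [0.168, -0.023, 0.001, 0.014], [0.252, -0.035, 0.001, 0.02], [0.337, -0.047, 0.002, 0.027], [0.421, -0.058, 0.002, 0.034]]
[[0.082, -0.021, 0.0, 0.007], [0.165, -0.041, 0.001, 0.014], [0.247, -0.062, 0.001, 0.02], [0.33, -0.082, 0.002, 0.027], [0.412, -0.103, 0.002, 0.034]]
[[0.08, -0.029, 0.0, 0.007], [0.16, -0.058, 0.001, 0.014], [0.239, -0.088, 0.001, 0.02], [0.319, -0.117, 0.002, 0.027], [0.399, -0.146, 0.002, 0.034]]
[[-0.0, 0.0, 0.087, -0.0], [-0.0, 0.0, 0.173, -0.0], [-0.0, 0.0, 0.26, -0.0], [-0.0, 0.0, 0.347, -0.0], [-0.0, 0.0, 0.433, -0.0]]
```

View pics/c3.png

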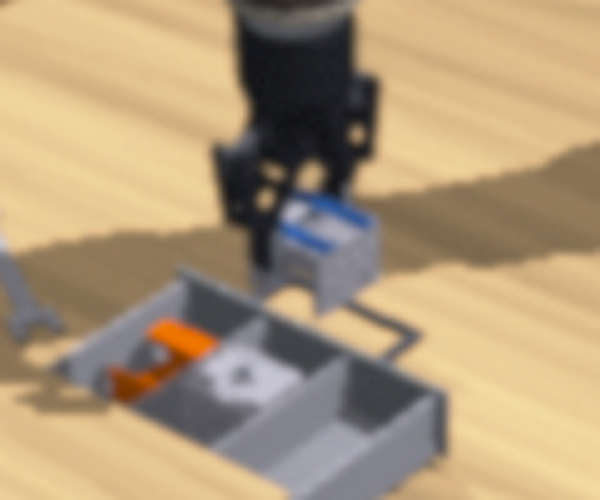

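The striped coupler hangs level between the fingers at (325,250) in the crop. The plain coupler and the clip are still in the drawer. Next is the mat.

Call:
carry_out(
  targets=[
    [[0.06,-0.003,0,0.007,-1],[0.15,-0.005,0,0.014,-1],[0.24,-0.008,0,0.02,-1],[0.33,-0.011,0,0.027,-1],[0.425,-0.013,0,0.034,-1]],
  ],
)

```text
clock: 9.15
ee_pos: [561.0, -38.9, 189.6]
ee_rot: [-2.374, -2.055, 0.003]
contact_force: [0.3, 0.5, -3.8]
width: 59.1
grip_force: 87.1
```

Call:
carry_out(
  targets=[
    [[0.084,-0.012,0,0.007,-1],[0.168,-0.023,0,0.014,-1],[0.252,-0.035,0,0.02,-1],[0.337,-0.047,0,0.027,-1],[0.421,-0.058,0,0.034,-1]],
  ],
)

```text
clock: 9.65
ee_pos: [561.7, 88.8, 189.6]
ee_rot: [-2.48, -1.927, 0.003]
contact_force: [-0.2, -0.5, -5.1]
width: 59.0
grip_force: 87.0
```

Call:
carry_out(
  targets=[
    [[0.082,-0.021,0,0.007,-1],[0.165,-0.041,0,0.014,-1],[0.247,-0.062,0,0.02,-1],[0.33,-0.082,0,0.027,-1],[0.412,-0.103,0,0.034,-1]],
  ],
)

```text
clock: 10.15
ee_pos: [562.3, 216.0, 189.5]
ee_rot: [-2.58, -1.792, 0.003]
contact_force: [-0.1, -0.4, -4.8]
width: 58.7
grip_force: 87.0
```

Call:
carry_out(
  targets=[
    [[0.08,-0.029,0,0.007,-1],[0.16,-0.058,0,0.014,-1],[0.24,-0.088,0,0.02,-1],[0.32,-0.117,0,0.027,-1],[0.399,-0.146,0,0.034,-1]],
  ],
)

```text
clock: 10.65
ee_pos: [562.9, 343.4, 189.2]
ee_rot: [2.672, 1.652, -0.004]
contact_force: [0.1, -0.7, -4.7]
width: 58.8
grip_force: 87.0
```

Call:
carry_out(
  targets=[
    [[0,0,0.06,0,-1],[0,0,0.16,0,-1],[0,0,0.27,0,-1],[0,0,0.37,0,-1],[0,0,0.44,0,-1]],
  ],
)

```text
clock: 11.15
ee_pos: [561.8, 341.7, 55.1]
ee_rot: [2.672, 1.653, -0.008]
contact_force: [-0.8, 0.2, -4.7]
width: 58.9
grip_force: 87.1
```

Call:
carry_out(
  targets=[
    [[0,0,0.03,0,-1],[0,0,0.07,0,-1],[0,0,0.1,0,-1],[0,0,0.115,0,-1],[0,0,0.115,0,-1]],
  ],
)

```text
clock: 11.65
ee_pos: [563.8, 342.6, 24.1]
ee_rot: [-2.672, -1.653, 0.0]
contact_force: [0.1, -0.7, -4.5]
width: 59.2
grip_force: 87.0
```

Call:
carry_out(
  targets=[
    [[0,0,0.007,0,-1],[0,0,0.01,0,-1],[0,0,0.013,0,-1],[0,0,0.013,0,-1]],
  ],
)

```text
clock: 12.05
ee_pos: [563.9, 342.7, 20.6]
ee_rot: [-2.672, -1.653, -0.0]
contact_force: [-0.3, 0.3, -4.6]
width: 58.5
grip_force: 87.0
```

```bash
python3 -c "
from h import *
st()"
```

```text
12.05 [563.9 342.7  20.6] 
 [[ 0.446  0.895  0.   ]
 [ 0.895 -0.446  0.   ]
 [ 0.     0.    -1.   ]] 
F [-0.3  0.3 -4.6] 58.514512943375394 87.0322573184967 q [-0.99  0.78  0.58  1.71 -0.55  0.83 -0.62]
```

Call:
carry_out(
  targets=[
    [[0,0,0.004,0,-1],[0,0,0.004,0,-1]],
  ],
)

```text
clock: 12.25
ee_pos: [564.0, 342.7, 19.9]
ee_rot: [-2.671, -1.653, -0.001]
contact_force: [-2.9, -0.9, 4.6]
width: 58.5
grip_force: 88.0
```

Call:
carry_out(
  targets=[
    [[0,0,0.004,0,-1],[0,0,0.004,0,-1]],
  ],
)

```text
clock: 12.45
ee_pos: [564.0, 342.7, 19.9]
ee_rot: [-2.671, -1.652, -0.001]
contact_force: [-8.2, -2.6, 16.8]
width: 59.0
grip_force: 89.6
```

Call:
carry_out(
  targets=[
    [[0,0,-0.004,0,-1],[0,0,-0.004,0,0.8],[0,0,-0.004,0,1],[0,0,-0.004,0,1]],
  ],
)

```text
clock: 12.85
ee_pos: [564.1, 342.6, 19.2]
ee_rot: [2.672, 1.653, 0.001]
contact_force: [1.6, -0.8, 0.1]
width: 85.1
grip_force: 0.0
```

Call:
carry_out(
  targets=[
    [[0,0,-0.03,0,1],[0,0,-0.1,0,1],[0,0,-0.2,0,1],[0,0,-0.3,0,1],[0,0,-0.4,0,1]],
  ],
)

```text
clock: 13.35
ee_pos: [564.0, 342.4, 141.1]
ee_rot: [2.672, 1.652, 0.001]
contact_force: [1.1, -0.0, 0.1]
width: 85.4
grip_force: 0.0
```

Call:
carry_out(
  targets=[
    [[-0.1,-0.1,0,-0.04,1],[-0.2,-0.2,0,-0.08,1],[-0.3,-0.3,0,-0.12,1],[-0.4,-0.4,0,-0.16,1],[-0.5,-0.5,0,-0.2,1]],
  ],
)

```text
clock: 13.85
ee_pos: [361.4, 274.7, 139.7]
ee_rot: [-2.024, -2.403, -0.002]
contact_force: [-0.5, 0.1, 0.5]
width: 85.5
grip_force: 0.0
```

Run:
```python
from h import *
st()
d=snap('top','top3.png'); snap('scene','scene3.png')
cv2.imwrite('pics/c4.png',cv2.resize(d['frame'][190:240,210:270,::-1],None,fx=10,fy=10,interpolation=cv2.INTER_CUBIC))
f=d['frame'].astype(float)
w=np.clip(f[:,:,2]-1.3*f[:,:,0]-10,0,None); m=np.zeros_like(w); m[198:228,225:256]=w[198:228,225:256]
n,l=cv2.connectedComponents((m>0).astype(np.uint8))
for i in range(1,n):
    v,u=np.nonzero(l==i); ww=m[v,u]
    if len(u)<8: continue
    c=[np.average(u,weights=ww),np.average(v,weights=ww)]; P=px2w(d,np.c_[u,v],52)[:,:2]; e=np.linalg.eigh(np.cov(P.T,aweights=ww))
    print(len(u),c,px2w(d,c,52),np.degrees(np.arctan2(*e[1][::-1,1])),np.sqrt(12*e[0]))
```

```text
13.85 [361.4 274.7 139.7] 
 [[-0.17   0.985  0.001]
 [ 0.985  0.17   0.001]
 [ 0.001  0.001 -1.   ]] 
F [-0.5  0.1  0.5] 85.46761788571138 0.0 q [-1.23  0.29  0.57  2.12 -0.22  0.78 -0.34]
62 [np.float64(239.79771055459136), np.float64(208.02942391933223)] [[586.43217551 340.96648163  52.        ]] 63.4333162500241 [10.57697291 60.83382907]
65 [np.float64(235.6963750985028), np.float64(217.32371946414497)] [[551.45499841 357.2214926   52.        ]] 63.532197862432454 [10.62842631 62.68734305]
```

View pics/c4.png

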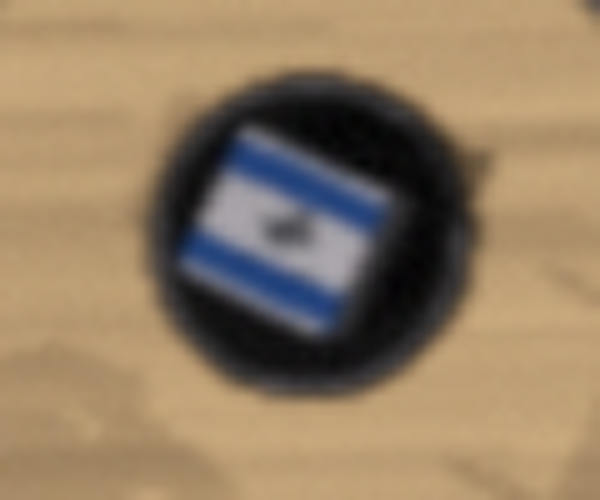

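The coupler stands upright on the mat. Its top is centred at about (290,230) in the crop, which puts it at world (569,349) with yaw −26.5°.

Run:
```python
from h import *
plan([((569,349,140),63.5,10)])
```

```text
[[0.013, 0.074, -0.0, -0.03], [0.026, 0.148, -0.001, -0.06], [0.039, 0.222, -0.001, -0.089], [0.052, 0.296, -0.001, -0.119], [0.065, 0.369, -0.002, -0.149]]
[[-0.022, 0.072, -0.0, -0.03], [-0.044, 0.144, -0.001, -0.06], [-0.065, 0.215, -0.001, -0.089], [-0.087, 0.287, -0.001, -0.119], [-0.109, 0.359, -0.002, -0.149]]
```

Call:
carry_out(
  targets=[
    [[0.013,0.074,0,-0.03,1],[0.026,0.148,0,-0.06,1],[0.039,0.222,0,-0.089,1],[0.052,0.296,0,-0.119,1],[0.065,0.369,0,-0.149,1]],
  ],
  newtons=60,
)

```text
clock: 14.45
ee_pos: [470.1, 313.0, 139.8]
ee_rot: [1.414, 2.805, 0.001]
contact_force: [0.1, 0.5, -0.2]
width: 85.2
grip_force: 0.0
```

Call:
carry_out(
  targets=[
    [[-0.022,0.072,0,-0.03,1],[-0.044,0.144,0,-0.06,1],[-0.065,0.215,0,-0.089,1],[-0.087,0.287,0,-0.119,1],[-0.109,0.359,0,-0.149,1]],
  ],
)

```text
clock: 14.95
ee_pos: [576.2, 350.2, 139.8]
ee_rot: [0.725, 3.056, 0.0]
contact_force: [-0.5, -0.2, 0.5]
width: 85.6
grip_force: 0.0
```

Call:
carry_out(
  targets=[
    [[0,0,0,0,1],[0,0,0,0,1]],
  ],
)

```text
clock: 15.15
ee_pos: [575.2, 349.7, 139.3]
ee_rot: [0.734, 3.055, -0.0]
contact_force: [0.4, -0.3, -0.3]
width: 85.7
grip_force: 0.0
```

Run:
```python
from h import *
st(); print(phi()); plan([((569,349,20),63.5,5)])
```

```text
15.15 [575.2 349.7 139.3] 
 [[-0.891  0.454  0.   ]
 [ 0.454  0.891 -0.   ]
 [-0.    -0.    -1.   ]] 
F [ 0.4 -0.3 -0.3] 85.6731474148268 0.0 q [-0.82  0.6   0.3   1.57 -0.2   1.    0.64]
62.98674025529563
[[0.003, -0.002, 0.08, -0.001], [0.007, -0.005, 0.159, -0.001], [0.01, -0.007, 0.239, -0.002], [0.014, -0.009, 0.318, -0.002], [0.017, -0.011, 0.398, -0.003]]
```

Call:
carry_out(
  targets=[
    [[0.017,-0.011,0,-0.003,1],[0.017,-0.011,0.12,-0.003,1],[0.017,-0.011,0.25,-0.003,1],[0.017,-0.011,0.35,-0.003,1],[0.017,-0.011,0.398,-0.003,1]],
  ],
)

```text
clock: 15.65
ee_pos: [566.0, 348.8, 17.4]
ee_rot: [-0.714, -3.056, 0.005]
contact_force: [-0.3, 1.1, -0.4]
width: 84.7
grip_force: 0.0
```

Call:
carry_out(
  targets=[
    [[0,0,0,0,0.6],[0,0,0,0,0.3],[0,0,0,0,-1],[0,0,0,0,-1],[0,0,0,0,-1]],
  ],
  newtons=60,
)

```text
clock: 16.15
ee_pos: [569.4, 350.0, 21.3]
ee_rot: [0.715, 3.058, 0.002]
contact_force: [-2.9, -0.3, 6.4]
width: 61.2
grip_force: 68.0
```

Call:
carry_out(
  targets=[
    [[0,0,-0.02,0,-1],[0,0,-0.1,0,-1],[0,0,-0.21,0,-1],[0,0,-0.33,0,-1],[0,0,-0.45,0,-1]],
  ],
)

```text
clock: 16.65
ee_pos: [568.3, 349.1, 156.0]
ee_rot: [-0.716, -3.058, 0.001]
contact_force: [-0.5, 0.3, -5.1]
width: 61.4
grip_force: 67.1
```

Call:
carry_out(
  targets=[
    [[0,0,-0.05,0,-1],[0,0,-0.1,0,-1],[0,0,-0.1,0,-1]],
  ],
)

```text
clock: 16.95
ee_pos: [569.2, 349.8, 185.9]
ee_rot: [0.716, 3.058, 0.002]
contact_force: [0.4, -0.0, -5.3]
width: 61.1
grip_force: 67.4
```

Run:
```python
from h import *
s,M=st(); print(phi()); plan([((459,169,s['ee_pos'][2]),63.5,10)])
d=snap('top','top4.png'); f=d['frame'].astype(float)
m=np.clip(f[:,:,2]-1.3*f[:,:,0]-10,0,None); u,v=w2px(d,[s['ee_pos']])[0].astype(int)
cv2.imwrite('pics/c5.png',cv2.resize(d['frame'][v-40:v+40,u-50:u+50,::-1],None,fx=6,fy=6,interpolation=cv2.INTER_CUBIC))
```

```text
16.95 [569.2 349.8 185.9] 
 [[-0.896  0.444  0.001]
 [ 0.444  0.896  0.001]
 [-0.001  0.002 -1.   ]] 
F [ 0.4 -0.  -5.3] 61.10895468450615 67.40913301706314 q [-0.83  0.55  0.32  1.53 -0.19  1.09  0.64]
63.65857972949565
[[0.006, -0.07, -0.0, 0.0], [0.012, -0.141, -0.0, 0.0], [0.019, -0.211, -0.0, 0.0], [0.025, -0.281, -0.0, 0.0], [0.031, -0.352, -0.0, 0.0]]
[[0.006, -0.07, -0.0, 0.0], [0.012, -0.141, -0.0, 0.0], [0.018, -0.211, -0.0, 0.0], [0.024, -0.281, -0.0, 0.0], [0.03, -0.352, -0.0, 0.0]]
```

Call:
carry_out(
  targets=[
    [[0.005,-0.05,0,0,-1],[0.012,-0.13,0,0,-1],[0.019,-0.211,0,0,-1],[0.025,-0.281,0,0,-1],[0.031,-0.352,0,0,-1]],
  ],
)

```text
clock: 17.5
ee_pos: [512.0, 257.7, 182.7]
ee_rot: [-0.715, -3.057, 0.004]
contact_force: [0.1, -0.0, -3.8]
width: 61.0
grip_force: 67.3
```

Call:
carry_out(
  targets=[
    [[0.006,-0.08,0,0,-1],[0.012,-0.16,0,0,-1],[0.018,-0.24,0,0,-1],[0.024,-0.31,0,0,-1],[0.03,-0.352,0,0,-1]],
  ],
)

```text
clock: 18.0
ee_pos: [456.9, 166.4, 183.3]
ee_rot: [-0.717, -3.056, 0.004]
contact_force: [0.7, 0.7, -4.4]
width: 60.9
grip_force: 67.3
```

Call:
carry_out(
  targets=[
    [[0,0,0.07,0,-1],[0,0,0.14,0,-1],[0,0,0.19,0,-1],[0,0,0.19,0,-1],[0,0,0.19,0,-1]],
  ],
)

```text
clock: 18.5
ee_pos: [458.4, 168.4, 127.5]
ee_rot: [-0.715, -3.058, 0.002]
contact_force: [0.4, 0.9, -4.1]
width: 61.0
grip_force: 67.0
```

Run:
```python
from h import *
s,M=st(); print(phi()); plan([((459,169,s['ee_pos'][2]),63.5,1)])
d=snap('top','top5.png'); e=snap('scene','scene5.png')
o=[]
for i,(x,c) in enumerate(((d,(459,169,110)),(e,(459,169,110)))):
    u,v=w2px(x,[c])[0].astype(int); o.append(cv2.resize(x['frame'][v-35:v+35,u-35:u+35,::-1],(395,395),interpolation=cv2.INTER_CUBIC))
cv2.imwrite('pics/c6.png',np.hstack(o))
```

```text
18.5 [458.4 168.4 127.5] 
 [[-0.896  0.444 -0.001]
 [ 0.444  0.896 -0.001]
 [ 0.001 -0.001 -1.   ]] 
F [ 0.4  0.9 -4.1] 61.03732359106083 67.04972103238106 q [-0.72  0.34  0.33  2.04 -0.16  0.78  0.81]
63.67172568891718
[[-0.001, 0.003, -0.0, 0.001]]
```

View pics/c6.png

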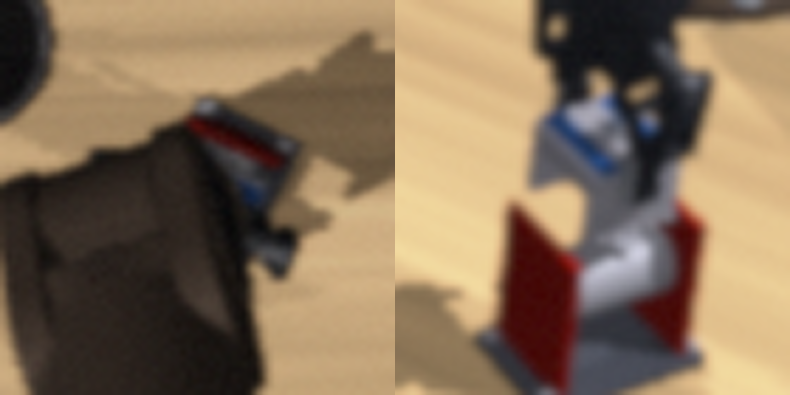

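In the scene half, the coupler's channel sits above the tube between the red plates and looks aligned. Lowering with force checks.

Call:
carry_out(
  targets=[
    [[0,0.002,0.03,0,-1],[0,0.002,0.06,0,-1],[0,0.002,0.08,0,-1],[0,0.002,0.095,0,-1],[0,0.002,0.105,0,-1]],
  ],
)

```text
clock: 19.1
ee_pos: [458.7, 168.8, 95.7]
ee_rot: [-0.716, -3.058, 0.001]
contact_force: [0.2, 0.2, -5.6]
width: 60.7
grip_force: 67.4
```

Call:
carry_out(
  targets=[
    [[0,0,0.01,0,-1],[0,0,0.02,0,-1],[0,0,0.03,0,-1]],
  ],
)

```text
clock: 19.4
ee_pos: [459.1, 169.0, 87.2]
ee_rot: [0.716, 3.059, 0.0]
contact_force: [-0.0, -0.1, -4.4]
width: 60.8
grip_force: 67.4
```

Past the tube crown with no contact force.

Call:
carry_out(
  targets=[
    [[0,0,0.015,0,-1],[0,0,0.03,0,-1],[0,0,0.042,0,-1],[0,0,0.047,0,-1],[0,0,0.05,0,-1]],
  ],
)

```text
clock: 19.9
ee_pos: [459.9, 170.2, 72.5]
ee_rot: [0.714, 3.058, 0.003]
contact_force: [2.3, 4.9, -2.2]
width: 60.8
grip_force: 67.6
```

Call:
carry_out(
  targets=[
    [[0,0,0.004,0,-1],[0,0,0.004,0,-1]],
  ],
)

```text
clock: 20.1
ee_pos: [459.9, 170.1, 71.2]
ee_rot: [0.714, 3.058, 0.003]
contact_force: [3.2, 5.3, -5.3]
width: 60.8
grip_force: 67.3
```

Call:
carry_out(
  targets=[
    [[0,-0.003,0.004,0,-1],[0,-0.003,0.004,0,-1]],
  ],
)

```text
clock: 20.3
ee_pos: [460.0, 170.0, 70.3]
ee_rot: [0.713, 3.057, 0.005]
contact_force: [2.6, 7.4, -3.4]
width: 61.1
grip_force: 67.5
```

Call:
carry_out(
  targets=[
    [[0,0,0.004,0,-1],[0,0,0.004,0,-1]],
  ],
)

```text
clock: 20.5
ee_pos: [460.0, 170.0, 70.0]
ee_rot: [0.713, 3.057, 0.006]
contact_force: [-1.2, 6.1, 12.6]
width: 61.1
grip_force: 69.3
```

Seated at the expected height. Release and rise.

Call:
carry_out(
  targets=[
    [[0,0,-0.003,0,-1],[0,0,-0.003,0,0.7],[0,0,-0.003,0,1],[0,0,-0.003,0,1],[0,0,-0.003,0,1]],
  ],
)

```text
clock: 21.0
ee_pos: [458.3, 167.7, 69.5]
ee_rot: [-0.716, -3.058, 0.001]
contact_force: [-0.2, -0.0, -0.1]
width: 85.4
grip_force: 0.0
```

Call:
carry_out(
  targets=[
    [[0,0,-0.03,0,1],[0,0,-0.1,0,1],[0,0,-0.2,0,1],[0,0,-0.32,0,1],[0,0,-0.45,0,1]],
  ],
)

```text
clock: 21.5
ee_pos: [458.0, 167.6, 206.2]
ee_rot: [-0.716, -3.058, 0.001]
contact_force: [1.1, 0.7, 0.1]
width: 85.3
grip_force: 0.0
```

Call:
carry_out(
  targets=[
    [[0,-0.1,0,0,1],[0,-0.24,0,0,1],[0,-0.38,0,0,0],[0,-0.5,0,0,0],[0,-0.6,0,0,-1]],
  ],
)

```text
clock: 22.0
ee_pos: [377.3, 4.9, 205.1]
ee_rot: [-0.718, -3.058, -0.001]
contact_force: [0.4, 0.0, 0.4]
width: 43.8
grip_force: 0.0
```

Run:
```python
from h import *
s,M=st(); print(phi())
d=snap('top','top6.png'); e=snap('scene','scene6.png')
o=[]
for x in (d,e):
    u,v=w2px(x,[(459,169,90)])[0].astype(int); o.append(cv2.resize(x['frame'][v-35:v+35,u-35:u+35,::-1],(395,395),interpolation=cv2.INTER_CUBIC))
cv2.imwrite('pics/c7.png',np.hstack(o))
```

```text
22.0 [377.3   4.9 205.1] 
 [[-0.896  0.445  0.   ]
 [ 0.445  0.896  0.001]
 [ 0.     0.001 -1.   ]] 
F [0.4 0.  0.4] 43.79340370393696 0.0 q [-0.59  0.04  0.46  2.19 -0.02  0.92  0.99]
63.58618954090005
```

View pics/c7.png

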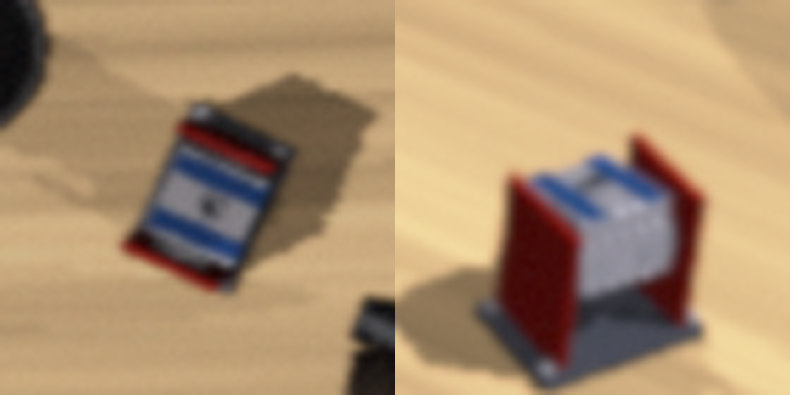

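Run:
```python
from h import *
d=load('top6'); f=d['frame'].astype(float)
w=np.clip(f[:,:,2]-1.3*f[:,:,0]-10,0,None); m=np.zeros_like(w); m[225:258,270:302]=w[225:258,270:302]
n,l=cv2.connectedComponents((m>0).astype(np.uint8)); C=[]
for i in range(1,n):
    v,u=np.nonzero(l==i); ww=m[v,u]
    if len(u)<8: continue
    C.append(px2w(d,[np.average(u,weights=ww),np.average(v,weights=ww)],101)[0])
C=np.array(C); e=C.mean(0)[:2]-[458.8,169.3]; t=np.radians(-26.5); print(C,'along',e@[np.cos(t),np.sin(t)],'side',e@[-np.sin(t),np.cos(t)])
plan([((385,-231,200),-2,10),((385,-231,48),-2,5)])
```

```text
[[475.14644947 155.37466039 101.        ]
 [440.63877002 171.18981238 101.        ]] along 1.8730582451097157 side -5.790378991307744
[[-0.038, -0.069, 0.002, 0.036], [-0.075, -0.137, 0.003, 0.073], [-0.113, -0.206, 0.005, 0.109], [-0.15, -0.274, 0.007, 0.145], [-0.188, -0.343, 0.008, 0.182]]
[[-0.069, -0.037, 0.002, 0.036], [-0.137, -0.075, 0.003, 0.073], [-0.206, -0.112, 0.005, 0.109], [-0.275, -0.15, 0.007, 0.145], [-0.343, -0.187, 0.008, 0.182]]
[[-0.0, 0.0, 0.101, -0.0], [-0.0, 0.0, 0.203, -0.0], [-0.0, 0.0, 0.304, -0.0], [-0.0, 0.0, 0.405, -0.0], [-0.0, 0.0, 0.507, -0.0]]
```

```bash
cat > tri.py <<'E'
from h import *
def ends(d,c):
    f=d['frame'].astype(float); u0,v0=w2px(d,[c])[0].astype(int); w=np.clip(f[:,:,2]-1.3*f[:,:,0]-10,0,None); m=np.zeros_like(w)
    m[v0-18:v0+18,u0-18:u0+18]=w[v0-18:v0+18,u0-18:u0+18]
    n,l=cv2.connectedComponents((m>0).astype(np.uint8)); o=[]
    for i in range(1,n):
        v,u=np.nonzero(l==i)
        if len(u)<12: continue
        ww=m[v,u]; P=np.c_[u,v]; g=np.average(P,axis=0,weights=ww); e=np.linalg.eigh(np.cov(P.T,aweights=ww)); a=e[1][:,1]*np.sqrt(3*e[0][1])
        E=[g-a,g+a]; E.sort(key=lambda q:px2w(d,q,c[2])[0][1]); o.append(E)
    o.sort(key=lambda E:px2w(d,E[0],c[2])[0][0]); return np.array(o)
def Pm(d):
    Rm=R.from_rotvec(d['rotation']).as_matrix().T; return d['intrinsics']@np.c_[Rm,-Rm@d['origin']]
def go(a,b,c):
    A,B=load(a),load(b); p,q=ends(A,c).reshape(-1,2),ends(B,c).reshape(-1,2); print(a,len(p),len(q))
    X=cv2.triangulatePoints(Pm(A),Pm(B),p.T,q.T); X=(X[:3]/X[3]).T; print(np.round(X,1))
    s=X[[1,3]].mean(0)-X[[0,2]].mean(0); print('centre',X.mean(0),'tilt deg',np.degrees(np.arcsin(s[2]/np.linalg.norm(s))),'yaw',np.degrees(np.arctan2(s[1],s[0]))-90); return X.mean(0)
if __name__=='__main__':
    go('top3','scene3',(569,349,52)); go('top6','scene6',(459,169,101))
E
python3 tri.py
```

```text
top3 4 4
[[535.9 333.5  46.1]
 [565.  386.5  51. ]
 [571.9 316.1  49.5]
 [599.6 368.5  53.4]]
centre [568.09664746 351.14263538  49.99015677] tilt deg 4.211567304109113 yaw -28.360957892587507
top6 4 4
[[424.7 148.6  87. ]
 [452.7 200.1 106.2]
 [459.2 133.9  88.1]
 [487.5 182.7 106.5]]
centre [456.03019876 166.32555262  96.96265296] tilt deg 18.100048352565203 yaw -29.305634088939073
```

The seated coupler is tilted about 14°, after subtracting the method's bias of about 4° on the mat. Its skirt bears on one side of the tube, so I'll regrip and centre it by feel.

Call:
carry_out(
  targets=[
    [[0,0.1,0,0,0],[0,0.24,0,0,1],[0,0.38,0,0,1],[0,0.5,0,0,1],[0,0.6,0,0,1]],
  ],
  newtons=25,
)

```text
clock: 22.6
ee_pos: [459.3, 170.9, 205.0]
ee_rot: [0.713, 3.059, 0.001]
contact_force: [0.7, -0.5, 0.6]
width: 85.5
grip_force: 0.0
```

Call:
carry_out(
  targets=[
    [[0,0.008,0,0,1],[0,0.008,0,0,1],[0,0.008,0,0,1]],
  ],
)

```text
clock: 22.9
ee_pos: [459.2, 169.3, 204.7]
ee_rot: [-0.717, -3.058, 0.001]
contact_force: [-0.5, -0.6, 0.3]
width: 85.2
grip_force: 0.0
```

Run:
```python
from h import *
s,M=st(); print(phi()); plan([((460.3,171.3,71),63.5,5)])
```

```text
22.9 [459.2 169.3 204.7] 
 [[-0.896  0.444 -0.   ]
 [ 0.444  0.896 -0.   ]
 [ 0.    -0.001 -1.   ]] 
F [-0.5 -0.6  0.3] 85.2260906135254 0.0 q [-0.75  0.24  0.36  1.95 -0.1   0.96  0.76]
63.61455810718961
[[-0.0, 0.002, 0.089, 0.0], [-0.0, 0.003, 0.178, 0.0], [-0.0, 0.005, 0.267, 0.0], [-0.0, 0.006, 0.357, 0.001], [-0.0, 0.008, 0.446, 0.001]]
```

Call:
carry_out(
  targets=[
    [[0,0.003,0.07,0,1],[0,0.003,0.14,0,1],[0,0.003,0.21,0,1],[0,0.003,0.25,0,1],[0,0.003,0.25,0,1]],
  ],
)

```text
clock: 23.4
ee_pos: [458.9, 169.9, 128.6]
ee_rot: [-0.717, -3.057, 0.003]
contact_force: [0.6, -0.2, -0.1]
width: 85.1
grip_force: 0.0
```

Call:
carry_out(
  targets=[
    [[0,0,0.04,0,1],[0,0,0.08,0,1],[0,0,0.12,0,1],[0,0,0.16,0,1],[0,0,0.195,0,1]],
  ],
)

```text
clock: 23.9
ee_pos: [459.8, 171.0, 70.0]
ee_rot: [-0.715, -3.059, 0.001]
contact_force: [0.6, -0.7, 0.5]
width: 85.4
grip_force: 0.0
```

Call:
carry_out(
  targets=[
    [[0,0.004,0,0,0.7],[0,0.004,0,0,0.55],[0,0.004,0,0,0.4],[0,0.004,0,0,0],[0,0.004,0,0,-1]],
  ],
)

```text
clock: 24.4
ee_pos: [459.7, 171.3, 71.0]
ee_rot: [-0.716, -3.058, 0.002]
contact_force: [-2.9, -4.5, -2.4]
width: 64.9
grip_force: 27.4
```

Call:
carry_out(
  targets=[
    [[0,0,0,0,-1],[0,0,0,0,-1]],
  ],
)

```text
clock: 24.6
ee_pos: [459.7, 171.3, 71.0]
ee_rot: [-0.716, -3.058, 0.002]
contact_force: [-3.4, -4.4, -3.6]
width: 65.4
grip_force: 27.4
```

Call:
carry_out(
  targets=[
    [[0,0,-0.01,0,-1],[0,0,-0.02,0,-1],[0,0,-0.02,0,-1],[0,0,-0.02,0,-1]],
  ],
  newtons=60,
)

```text
clock: 25.0
ee_pos: [458.9, 170.6, 76.6]
ee_rot: [-0.716, -3.056, 0.004]
contact_force: [-4.3, -5.9, -3.8]
width: 63.6
grip_force: 66.1
```

Call:
carry_out(
  targets=[
    [[0,0,0,0,-1],[0,0,0,0,-1]],
  ],
)

```text
clock: 25.2
ee_pos: [458.9, 170.5, 76.6]
ee_rot: [-0.716, -3.056, 0.004]
contact_force: [-3.6, -6.4, -2.6]
width: 64.0
grip_force: 66.1
```

Call:
carry_out(
  targets=[
    [[0,0,-0.03,0,-1],[0,0,-0.07,0,-1],[0,0,-0.12,0,-1],[0,0,-0.17,0,-1],[0,0,-0.17,0,-1]],
  ],
  newtons=110,
)

```text
clock: 25.7
ee_pos: [462.4, 173.4, 130.3]
ee_rot: [0.714, 3.055, 0.006]
contact_force: [0.4, 0.5, -4.0]
width: 62.2
grip_force: 118.9
```

Call:
carry_out(
  targets=[
    [[0,0,0,0,-1],[0,0,0,0,-1],[0,0,0,0,-1]],
  ],
)

```text
clock: 26.0
ee_pos: [460.1, 172.1, 127.5]
ee_rot: [-0.715, -3.058, 0.001]
contact_force: [-0.7, -0.7, -5.2]
width: 62.0
grip_force: 118.9
```

Run:
```python
from tri import *
s,M=st(); snap('top','top7.png'); e=snap('scene','scene7.png')
o=[]
for n in('scene5','scene7'):
    x=load(n); u,v=w2px(x,[(459,169,115)])[0].astype(int); o.append(cv2.resize(x['frame'][v-35:v+35,u-35:u+35,::-1],(395,395),interpolation=cv2.INTER_CUBIC))
cv2.imwrite('pics/c8.png',np.hstack(o))
```

```text
26.0 [460.1 172.1 127.5] 
 [[-0.896  0.443 -0.001]
 [ 0.443  0.896 -0.   ]
 [ 0.001 -0.001 -1.   ]] 
F [-0.7 -0.7 -5.2] 61.99119942727931 118.90261966735125 q [-0.72  0.35  0.33  2.04 -0.16  0.78  0.81]
```

View pics/c8.png

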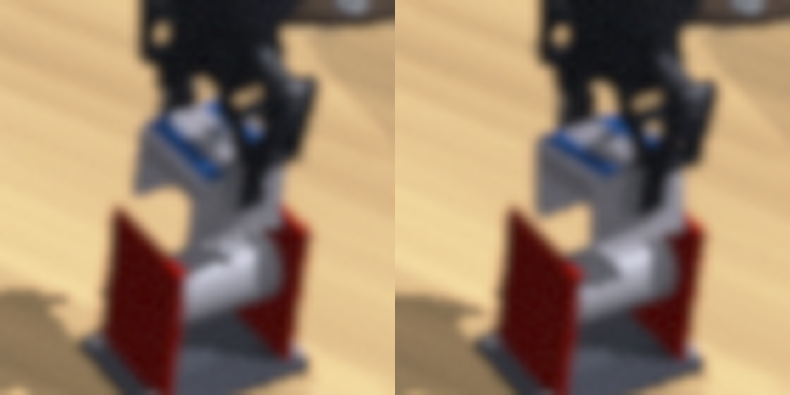

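The left half (before the first lowering) shows the stripes parallel to the plate's top edge. The right half (now) shows the coupler tilted in the fingers. I'll square it on the flat mat, then retry with the tube centre corrected by about 4 mm to the side.

Run:
```python
from h import *
plan([((460,172,190),63.6,5),((569,349,185),63.6,10),((569,349,45),63.6,5)])
```

```text
[[0.0, -0.0, -0.042, 0.0], [0.0, -0.0, -0.083, 0.0], [0.0, -0.0, -0.125, 0.0], [0.001, -0.0, -0.166, 0.0], [0.001, -0.001, -0.208, 0.0]]
[[-0.006, 0.069, 0.002, -0.0], [-0.013, 0.138, 0.003, -0.0], [-0.019, 0.207, 0.005, -0.0], [-0.025, 0.276, 0.007, -0.0], [-0.032, 0.345, 0.008, -0.0]]
[[-0.006, 0.069, 0.002, -0.0], [-0.013, 0.138, 0.003, -0.0], [-0.019, 0.207, 0.005, -0.0], [-0.025, 0.276, 0.007, -0.0], [-0.032, 0.345, 0.008, -0.0]]
[[0.0, 0.0, 0.093, -0.0], [0.0, 0.0, 0.187, -0.0], [0.0, 0.0, 0.28, -0.0], [0.0, 0.0, 0.373, -0.0], [0.0, 0.0, 0.467, -0.0]]
```

Call:
carry_out(
  targets=[
    [[0,0,-0.03,0,-1],[0,0,-0.08,0,-1],[0,0,-0.13,0,-1],[0,0,-0.18,0,-1],[0,0,-0.208,0,-1]],
  ],
)

```text
clock: 26.6
ee_pos: [461.1, 172.3, 192.1]
ee_rot: [0.716, 3.058, 0.002]
contact_force: [-0.6, -0.5, -4.7]
width: 62.3
grip_force: 119.0
```

Call:
carry_out(
  targets=[
    [[-0.006,0.05,0,0,-1],[-0.013,0.12,0,0,-1],[-0.019,0.2,0,0,-1],[-0.025,0.27,0,0,-1],[-0.032,0.345,0,0,-1]],
  ],
)

```text
clock: 27.1
ee_pos: [515.4, 262.1, 189.8]
ee_rot: [-0.715, -3.058, 0.001]
contact_force: [0.3, -0.0, -4.4]
width: 62.2
grip_force: 118.9
```

Call:
carry_out(
  targets=[
    [[-0.006,0.08,0.002,0,-1],[-0.013,0.16,0.003,0,-1],[-0.019,0.24,0.005,0,-1],[-0.025,0.31,0.007,0,-1],[-0.032,0.345,0.008,0,-1]],
  ],
)

```text
clock: 27.6
ee_pos: [569.5, 351.9, 186.7]
ee_rot: [-0.712, -3.059, 0.0]
contact_force: [-0.7, 0.0, -4.8]
width: 62.0
grip_force: 118.9
```

Call:
carry_out(
  targets=[
    [[0,0,0.09,0,-1],[0,0,0.2,0,-1],[0,0,0.31,0,-1],[0,0,0.4,0,-1],[0,0,0.46,0,-1]],
  ],
)

```text
clock: 28.1
ee_pos: [568.3, 348.3, 47.2]
ee_rot: [-0.715, -3.057, 0.004]
contact_force: [0.0, -0.1, -5.3]
width: 62.0
grip_force: 118.9
```

Call:
carry_out(
  targets=[
    [[0,0,0.01,0,-1],[0,0,0.02,0,-1],[0,0,0.02,0,-1]],
  ],
)

```text
clock: 28.4
ee_pos: [570.1, 349.4, 44.8]
ee_rot: [0.716, 3.058, 0.001]
contact_force: [-0.3, -0.5, -5.1]
width: 62.2
grip_force: 118.9
```

Call:
carry_out(
  targets=[
    [[0,0,0.015,0,-1],[0,0,0.03,0,-1],[0,0,0.042,0,-1],[0,0,0.05,0,-1],[0,0,0.05,0,-1]],
  ],
  newtons=60,
)

```text
clock: 28.9
ee_pos: [569.5, 349.1, 28.9]
ee_rot: [-0.716, -3.059, 0.0]
contact_force: [-0.3, -0.4, -4.2]
width: 62.2
grip_force: 118.9
```

Call:
carry_out(
  targets=[
    [[0,0,0.005,0,-1],[0,0,0.01,0,-1],[0,0,0.01,0,-1]],
  ],
  newtons=30,
)

```text
clock: 29.2
ee_pos: [569.9, 349.2, 28.3]
ee_rot: [0.716, 3.059, 0.002]
contact_force: [-5.3, -3.1, 15.2]
width: 62.1
grip_force: 119.8
```

Call:
carry_out(
  targets=[
    [[0,0,0.005,0,-1],[0,0,0.01,0,-1],[0,0,0.01,0,-1]],
  ],
)

```text
clock: 29.5
ee_pos: [570.1, 349.3, 27.9]
ee_rot: [0.716, 3.058, 0.003]
contact_force: [-13.0, -6.3, 41.2]
width: 62.3
grip_force: 121.0
```

Call:
carry_out(
  targets=[
    [[0,0,-0.01,0,-1],[0,0,-0.012,0,0.47],[0,0,-0.012,0,0.49]],
  ],
  newtons=20,
)

```text
clock: 29.8
ee_pos: [570.3, 349.5, 27.9]
ee_rot: [0.715, 3.058, 0.002]
contact_force: [-2.7, -0.8, 10.1]
width: 63.6
grip_force: 65.6
```

Call:
carry_out(
  targets=[
    [[0,0,0,0,0.52],[0,0,0,0,0.55],[0,0,0,0,0.6],[0,0,0,0,0.7],[0,0,0,0,1]],
  ],
)

```text
clock: 30.3
ee_pos: [569.4, 349.0, 26.4]
ee_rot: [-0.715, -3.059, 0.001]
contact_force: [-0.1, -0.4, -0.4]
width: 84.8
grip_force: 0.0
```

Call:
carry_out(
  targets=[
    [[0,0,-0.03,0,1],[0,0,-0.1,0,1],[0,0,-0.2,0,1],[0,0,-0.3,0,1],[0,0,-0.4,0,1]],
  ],
)

```text
clock: 30.8
ee_pos: [569.5, 348.7, 148.4]
ee_rot: [0.716, 3.059, -0.0]
contact_force: [1.2, 0.0, 0.4]
width: 85.2
grip_force: 0.0
```

Call:
carry_out(
  targets=[
    [[0,-0.14,0,0,1],[0,-0.28,0,0,1],[0,-0.42,0,0,1],[0,-0.56,0,0,1],[0,-0.66,0,0,1]],
  ],
)

```text
clock: 31.3
ee_pos: [480.4, 168.8, 147.3]
ee_rot: [-0.719, -3.058, 0.001]
contact_force: [1.0, -0.2, -0.3]
width: 85.3
grip_force: 0.0
```

Run:
```python
from tri import *
st(); snap('top','top8.png'); snap('scene','scene8.png'); go('top8','scene8',(569,349,52))
d=load('top8'); E=ends(d,(569,349,52)); print(px2w(d,E.reshape(-1,2).mean(0),52))
```

```text
31.3 [480.4 168.8 147.3] 
 [[-0.895  0.445 -0.   ]
 [ 0.445  0.895 -0.   ]
 [ 0.    -0.    -1.   ]] 
F [ 1.  -0.2 -0.3] 85.25367730410913 0.0 q [-0.7   0.35  0.34  1.98 -0.15  0.84  0.82]
top8 4 4
[[541.6 336.6  47. ]
 [570.2 389.9  52.7]
 [575.3 319.1  47. ]
 [604.  372.5  52.9]]
centre [572.78408109 354.4967207   49.92401725] tilt deg 5.456525606842537 yaw -28.199637949413656
[[573.60395949 352.45997279  52.        ]]
```

Run:
```python
from h import *
plan([((573.5,352.4,147),63.6,5)])
```

```text
[[-0.0, 0.138, 0.0, -0.0], [-0.001, 0.277, 0.001, -0.001], [-0.001, 0.415, 0.001, -0.001], [-0.001, 0.554, 0.001, -0.001], [-0.002, 0.692, 0.001, -0.001]]
```

Call:
carry_out(
  targets=[
    [[0,0.14,0,0,1],[0,0.29,0,0,1],[0,0.44,0,0,1],[0,0.58,0,0,1],[0,0.692,0,0,1]],
  ],
  newtons=60,
)

```text
clock: 31.9
ee_pos: [574.3, 361.2, 147.0]
ee_rot: [0.713, 3.06, 0.002]
contact_force: [0.6, 0.1, -0.1]
width: 85.5
grip_force: 0.0
```

Call:
carry_out(
  targets=[
    [[0,0,0,0,1],[0,0,0,0,1],[0,0,0,0,1]],
  ],
)

```text
clock: 32.2
ee_pos: [573.8, 356.8, 146.8]
ee_rot: [0.717, 3.059, -0.001]
contact_force: [0.2, -0.8, -0.2]
width: 85.5
grip_force: 0.0
```

Run:
```python
from h import *
s,M=st(); plan([((573.5,352.4,20),63.5,1)])
```

```text
32.2 [573.8 356.8 146.8] 
 [[-0.896  0.444 -0.   ]
 [ 0.444  0.896 -0.001]
 [-0.    -0.001 -1.   ]] 
F [ 0.2 -0.8 -0.2] 85.52001887265851 0.0 q [-0.83  0.6   0.31  1.55 -0.2   1.02  0.65]
[[-0.006, -0.014, 0.423, 0.001]]
```

Call:
carry_out(
  targets=[
    [[-0.006,-0.014,0.06,0,1],[-0.006,-0.014,0.17,0,1],[-0.006,-0.014,0.28,0,1],[-0.006,-0.014,0.37,0,1],[-0.006,-0.014,0.423,0,1]],
  ],
)

```text
clock: 32.7
ee_pos: [572.6, 351.5, 18.1]
ee_rot: [-0.717, -3.057, 0.003]
contact_force: [-0.1, -0.5, 0.2]
width: 85.5
grip_force: 0.0
```

Call:
carry_out(
  targets=[
    [[0,0,0,0,1],[0,0,0,0,0.6],[0,0,0,0,0.3],[0,0,0,0,-1],[0,0,0,0,-1]],
  ],
)

```text
clock: 33.2
ee_pos: [574.9, 353.7, 22.0]
ee_rot: [0.715, 3.057, 0.004]
contact_force: [0.6, -1.3, 7.1]
width: 61.2
grip_force: 67.1
```

Call:
carry_out(
  targets=[
    [[0,0,0,0,-1],[0,0,-0.02,0,-1],[0,0,-0.12,0,-1],[0,0,-0.24,0,-1],[0,0,-0.36,0,-1]],
  ],
)

```text
clock: 33.7
ee_pos: [572.9, 352.8, 128.9]
ee_rot: [-0.715, -3.058, 0.002]
contact_force: [1.4, 0.8, -4.4]
width: 60.6
grip_force: 67.6
```

Call:
carry_out(
  targets=[
    [[0,0,-0.1,0,-1],[0,0,-0.19,0,-1],[0,0,-0.19,0,-1],[0,0,-0.19,0,-1]],
  ],
)

```text
clock: 34.1
ee_pos: [573.2, 353.1, 184.7]
ee_rot: [-0.716, -3.059, -0.0]
contact_force: [-0.7, -0.0, -5.1]
width: 60.8
grip_force: 67.9
```

Run:
```python
from h import *
s,M=st(); plan([((460.7,173.1,185),63.5,10)])
```

```text
34.1 [573.2 353.1 184.7] 
 [[-0.896  0.444 -0.   ]
 [ 0.444  0.896  0.   ]
 [ 0.     0.    -1.   ]] 
F [-0.7 -0.  -5.1] 60.80350091010203 67.90043771266937 q [-0.84  0.56  0.32  1.52 -0.19  1.09  0.64]
[[0.007, -0.07, -0.0, 0.0], [0.014, -0.141, -0.0, 0.0], [0.021, -0.211, -0.0, 0.0], [0.028, -0.282, -0.0, 0.0], [0.035, -0.352, -0.0, 0.0]]
[[0.007, -0.07, -0.0, 0.0], [0.014, -0.141, -0.0, 0.0], [0.021, -0.211, -0.0, 0.0], [0.028, -0.282, -0.0, 0.0], [0.034, -0.352, -0.0, 0.0]]
```

Call:
carry_out(
  targets=[
    [[0.005,-0.05,0,0,-1],[0.014,-0.13,0,0,-1],[0.021,-0.211,0,0,-1],[0.028,-0.282,0,0,-1],[0.035,-0.352,0,0,-1]],
  ],
)

```text
clock: 34.6
ee_pos: [515.4, 261.7, 182.7]
ee_rot: [-0.715, -3.056, 0.004]
contact_force: [0.8, -0.4, -4.8]
width: 60.8
grip_force: 67.7
```

Call:
carry_out(
  targets=[
    [[0.007,-0.08,0,0,-1],[0.014,-0.16,0,0,-1],[0.021,-0.24,0,0,-1],[0.028,-0.31,0,0,-1],[0.034,-0.352,0,0,-1]],
  ],
)

```text
clock: 35.1
ee_pos: [459.2, 171.1, 183.3]
ee_rot: [-0.717, -3.056, 0.004]
contact_force: [-0.5, 0.8, -5.6]
width: 61.1
grip_force: 67.8
```

Call:
carry_out(
  targets=[
    [[0,0,0.07,0,-1],[0,0,0.16,0,-1],[0,0,0.22,0,-1],[0,0,0.25,0,-1],[0,0,0.25,0,-1]],
  ],
)

```text
clock: 35.6
ee_pos: [460.3, 172.9, 108.4]
ee_rot: [-0.715, -3.057, 0.003]
contact_force: [-0.7, 1.1, -4.8]
width: 61.1
grip_force: 67.5
```

Call:
carry_out(
  targets=[
    [[0,0,0,0,-1],[0,0,0,0,-1]],
  ],
)

```text
clock: 35.8
ee_pos: [462.0, 173.4, 110.6]
ee_rot: [0.715, 3.058, 0.002]
contact_force: [-0.7, 0.0, -5.0]
width: 60.9
grip_force: 67.5
```

Run:
```python
from h import *
s,M=st(); plan([((460.7,173.1,76),63.5,1)])
```

```text
35.8 [462.  173.4 110.6] 
 [[-0.896  0.444  0.001]
 [ 0.444  0.896  0.001]
 [-0.001  0.001 -1.   ]] 
F [-0.7  0.  -5. ] 60.89438798826818 67.51595266163349 q [-0.72  0.38  0.33  2.05 -0.18  0.74  0.83]
[[0.003, -0.003, 0.115, 0.001]]
```

Call:
carry_out(
  targets=[
    [[0.003,-0.002,0.02,0,-1],[0.003,-0.002,0.04,0,-1],[0.003,-0.002,0.055,0,-1],[0.003,-0.002,0.07,0,-1],[0.003,-0.002,0.07,0,-1]],
  ],
)

```text
clock: 36.3
ee_pos: [459.9, 172.8, 88.1]
ee_rot: [-0.715, -3.058, 0.001]
contact_force: [0.3, -0.6, -4.6]
width: 60.9
grip_force: 67.7
```

Call:
carry_out(
  targets=[
    [[0,0,0.01,0,-1],[0,0,0.02,0,-1],[0,0,0.03,0,-1],[0,0,0.04,0,-1],[0,0,0.04,0,-1]],
  ],
)

```text
clock: 36.8
ee_pos: [460.0, 172.8, 76.4]
ee_rot: [-0.716, -3.059, 0.001]
contact_force: [0.0, -0.9, -3.9]
width: 60.9
grip_force: 67.7
```

Free of contact. I'll probe sideways gently for the tube.

Call:
carry_out(
  targets=[
    [[0,0.006,0,0,-1],[0,0.006,0,0,-1],[0,0.006,0,0,-1]],
  ],
)

```text
clock: 37.1
ee_pos: [461.2, 174.7, 76.9]
ee_rot: [0.715, 3.059, 0.0]
contact_force: [0.7, 1.4, -4.6]
width: 61.1
grip_force: 67.7
```

Call:
carry_out(
  targets=[
    [[0,-0.012,0,0,-1],[0,-0.012,0,0,-1],[0,-0.012,0,0,-1]],
  ],
)

```text
clock: 37.4
ee_pos: [459.4, 171.2, 76.9]
ee_rot: [-0.716, -3.059, -0.0]
contact_force: [0.5, -0.1, -5.3]
width: 61.3
grip_force: 67.7
```

Call:
carry_out(
  targets=[
    [[0,0.007,0,0,-1],[0,0.007,0.006,0,-1],[0,0.007,0.012,0,-1],[0,0.007,0.017,0,-1],[0,0.007,0.017,0,-1]],
  ],
)

```text
clock: 37.9
ee_pos: [460.2, 173.1, 71.4]
ee_rot: [-0.716, -3.059, 0.001]
contact_force: [0.1, -0.7, -5.1]
width: 60.7
grip_force: 67.7
```

Call:
carry_out(
  targets=[
    [[0,0,0.003,0,-1],[0,0,0.003,0,-1]],
  ],
)

```text
clock: 38.1
ee_pos: [460.4, 173.2, 70.9]
ee_rot: [-0.716, -3.059, -0.0]
contact_force: [-0.2, -0.9, -2.0]
width: 60.9
grip_force: 68.1
```

Call:
carry_out(
  targets=[
    [[0,0,0.003,0,-1],[0,0,0.003,0,-1]],
  ],
)

```text
clock: 38.3
ee_pos: [460.4, 173.2, 70.8]
ee_rot: [-0.716, -3.059, -0.001]
contact_force: [-4.4, -1.6, 12.7]
width: 60.9
grip_force: 69.9
```

Call:
carry_out(
  targets=[
    [[0,0,0,0,0.46],[0,0,0,0,0.5],[0,0,0,0,0.6],[0,0,0,0,0.8],[0,0,0,0,1]],
  ],
)

```text
clock: 38.8
ee_pos: [460.5, 173.3, 69.9]
ee_rot: [0.716, 3.059, 0.0]
contact_force: [-0.4, 0.1, -0.7]
width: 85.1
grip_force: 0.0
```

Call:
carry_out(
  targets=[
    [[0,0,-0.03,0,1],[0,0,-0.1,0,1],[0,0,-0.2,0,1],[0,0,-0.32,0,1],[0,0,-0.45,0,1]],
  ],
)

```text
clock: 39.3
ee_pos: [459.9, 172.8, 206.5]
ee_rot: [-0.716, -3.058, 0.001]
contact_force: [0.7, 1.1, -0.2]
width: 85.5
grip_force: 0.0
```

Call:
carry_out(
  targets=[
    [[0,-0.1,0,0,1],[0,-0.24,0,0,1],[0,-0.38,0,0,0],[0,-0.5,0,0,0],[0,-0.6,0,0,-1]],
  ],
)

```text
clock: 39.8
ee_pos: [379.3, 10.1, 205.4]
ee_rot: [0.717, 3.058, 0.001]
contact_force: [0.6, 0.6, 0.4]
width: 43.8
grip_force: 0.0
```

Run:
```python
from tri import *
st(); snap('top','top9.png'); snap('scene','scene9.png'); go('top9','scene9',(460,172,101))
d=load('top9'); E=ends(d,(460,172,101)); c=px2w(d,E.reshape(-1,2).mean(0),101)[0][:2]-[458.8,169.3]; t=np.radians(-26.5); print('along',c@[np.cos(t),np.sin(t)],'side',c@[-np.sin(t),np.cos(t)])
plan([((385,-231,200),-2,10),((385,-231,48),-2,5)])
```

```text
39.8 [379.3  10.1 205.4] 
 [[-0.896  0.445  0.   ]
 [ 0.445  0.896  0.001]
 [-0.     0.001 -1.   ]] 
F [0.6 0.6 0.4] 43.828883286056126 0.0 q [-0.61  0.04  0.46  2.18 -0.02  0.92  0.98]
top9 4 4
[[425.9 155.1  94.3]
 [452.8 207.2  99.7]
 [459.7 138.1  93.7]
 [487.3 189.7  99.2]]
centre [456.4445473  172.51782368  96.71673872] tilt deg 5.3354549883081654 yaw -27.737433381869778
along -0.5481338557395904 side -0.20512341780411353
[[-0.038, -0.07, 0.002, 0.036], [-0.075, -0.141, 0.004, 0.073], [-0.113, -0.211, 0.005, 0.109], [-0.151, -0.282, 0.007, 0.145], [-0.189, -0.352, 0.009, 0.182]]
[[-0.07, -0.039, 0.002, 0.036], [-0.14, -0.078, 0.004, 0.073], [-0.209, -0.117, 0.005, 0.109], [-0.279, -0.156, 0.007, 0.145], [-0.349, -0.195, 0.009, 0.182]]
[[-0.0, 0.0, 0.101, -0.0], [-0.0, 0.0, 0.203, -0.0], [-0.0, 0.0, 0.304, -0.0], [-0.0, 0.0, 0.405, -0.0], [-0.0, 0.0, 0.507, -0.0]]
```

Now it is level (within the method's bias) and centred within about 1 mm. Next, the drawer.

Call:
carry_out(
  targets=[
    [[-0.038,-0.07,0,0.036,-1],[-0.075,-0.141,0,0.073,-1],[-0.113,-0.211,0,0.109,-1],[-0.151,-0.282,0,0.145,-1],[-0.189,-0.352,0,0.182,-1]],
  ],
)

```text
clock: 40.4
ee_pos: [384.9, -108.5, 205.5]
ee_rot: [1.555, 2.729, 0.001]
contact_force: [0.5, 0.0, -0.1]
width: -0.1
grip_force: 0.0
```

Call:
carry_out(
  targets=[
    [[-0.07,-0.039,0,0.036,-1],[-0.14,-0.078,0,0.073,-1],[-0.209,-0.117,0,0.109,-1],[-0.279,-0.156,0,0.145,-1],[-0.349,-0.195,0,0.182,-1]],
  ],
)

```text
clock: 40.9
ee_pos: [388.7, -228.4, 205.4]
ee_rot: [2.261, 2.18, 0.001]
contact_force: [-0.2, -0.7, 0.4]
width: 0.1
grip_force: 0.0
```

Call:
carry_out(
  targets=[
    [[0,0,0,0,-1],[0,0,0,0,-1],[0,0,0,0,-1]],
  ],
)

```text
clock: 41.2
ee_pos: [388.3, -226.7, 204.9]
ee_rot: [-2.254, -2.188, -0.001]
contact_force: [-0.5, 0.7, -0.2]
width: 0.1
grip_force: 0.0
```

Run:
```python
from h import *
st(); print(phi()); plan([((385,-231,48),-2,1)])
```

```text
41.2 [ 388.3 -226.7  204.9] 
 [[ 0.03   1.    -0.   ]
 [ 1.    -0.03   0.001]
 [ 0.001 -0.    -1.   ]] 
F [-0.5  0.7 -0.2] 0.13123367031888108 0.0 q [-0.26  0.2   0.8   2.06 -0.18  0.95  0.61]
-1.7021019864780227
[[-0.015, -0.011, 0.523, 0.002]]
```

Call:
carry_out(
  targets=[
    [[-0.015,-0.011,0.1,0,-1],[-0.015,-0.011,0.22,0,-1],[-0.015,-0.011,0.34,0,-1],[-0.015,-0.011,0.45,0,-1],[-0.015,-0.011,0.523,0,-1]],
  ],
)

```text
clock: 41.7
ee_pos: [384.2, -230.4, 46.1]
ee_rot: [-2.252, -2.187, 0.0]
contact_force: [0.2, -0.6, -0.1]
width: -0.4
grip_force: 0.0
```

Call:
carry_out(
  targets=[
    [[0,0.03,0,0,-1],[0,0.07,0,0,-1],[0,0.11,0,0,-1],[0,0.15,0,0,-1],[0,0.2,0,0,-1]],
  ],
)

```text
clock: 42.2
ee_pos: [445.7, -233.9, 49.0]
ee_rot: [2.256, 2.186, 0.001]
contact_force: [-3.6, -0.1, 4.2]
width: 0.2
grip_force: 2.0
```

Call:
carry_out(
  targets=[
    [[0,0.06,0,0,-1],[0,0.12,0,0,-1],[0,0.18,0,0,-1],[0,0.24,0,0,-1],[0,0.3,0,0,-1]],
  ],
)

```text
clock: 42.7
ee_pos: [536.2, -236.6, 49.1]
ee_rot: [2.256, 2.186, 0.001]
contact_force: [-4.5, 0.3, 2.0]
width: 0.1
grip_force: 2.0
```

Call:
carry_out(
  targets=[
    [[0,0.04,0,0,-1],[0,0.07,0,0,-1],[0,0.09,0,0,-1],[0,0.1,0,0,-1],[0,0.1,0,0,-1]],
  ],
)

```text
clock: 43.2
ee_pos: [564.9, -238.0, 48.1]
ee_rot: [2.257, 2.185, 0.0]
contact_force: [-0.7, 0.1, -0.1]
width: -0.2
grip_force: 0.0
```

Call:
carry_out(
  targets=[
    [[0,0.02,0,0,-1],[0,0.035,0,0,-1],[0,0.045,0,0,-1],[0,0.05,0,0,-1]],
  ],
)

```text
clock: 43.6
ee_pos: [579.9, -238.7, 48.0]
ee_rot: [2.257, 2.185, -0.0]
contact_force: [-2.8, 0.5, 0.9]
width: 0.0
grip_force: 1.4
```

Call:
carry_out(
  targets=[
    [[0,0.01,0,0,-1],[0,0.015,0,0,-1],[0,0.02,0,0,-1]],
  ],
)

```text
clock: 43.9
ee_pos: [585.5, -238.8, 48.0]
ee_rot: [-2.257, -2.185, 0.0]
contact_force: [-3.3, -0.6, -1.1]
width: -0.1
grip_force: 1.3
```

Call:
carry_out(
  targets=[
    [[0,0.008,0,0,-1],[0,0.012,0,0,-1],[0,0.012,0,0,-1]],
  ],
)

```text
clock: 44.2
ee_pos: [586.0, -238.8, 47.8]
ee_rot: [-2.255, -2.18, 0.004]
contact_force: [-13.9, 1.6, 10.6]
width: 0.1
grip_force: 6.7
```

Call:
carry_out(
  targets=[
    [[0,0.008,0,0,-1],[0,0.012,0,0,-1],[0,0.012,0,0,-1]],
  ],
)

```text
clock: 44.5
ee_pos: [586.3, -238.9, 47.6]
ee_rot: [-2.253, -2.175, 0.008]
contact_force: [-24.3, 4.6, 18.2]
width: -0.0
grip_force: 12.7
```

The drawer is hard against its stop at the expected place. Back off, rise and verify.

Call:
carry_out(
  targets=[
    [[0,-0.05,0,0,-1],[0,-0.15,0,0,-1],[0,-0.25,0,0,-1],[0,-0.3,-0.1,0,-1],[0,-0.3,-0.25,0,-1]],
  ],
)

```text
clock: 45.0
ee_pos: [499.4, -235.2, 122.1]
ee_rot: [-2.256, -2.18, 0.003]
contact_force: [1.4, 0.1, 0.4]
width: -0.3
grip_force: 0.0
```

Call:
carry_out(
  targets=[
    [[0,0,-0.12,0,-1],[0,0,-0.2,0,-1],[0,0,-0.25,0,-1],[0,0,-0.25,0,-1],[0,0,-0.25,0,-1]],
  ],
)

```text
clock: 45.5
ee_pos: [503.2, -235.6, 197.9]
ee_rot: [2.256, 2.185, 0.001]
contact_force: [0.4, 0.4, -0.7]
width: 0.0
grip_force: 0.0
```

Run:
```python
from tri import *
st(); snap('top','top10.png'); snap('scene','scene10.png'); go('top10','scene10',(460,172,101))
d0=load('scene0')['frame'].astype(float).sum(2); d1=load('scene10')['frame'].astype(float).sum(2)
e=load('scene0')
for n,p in (('can',(768,152,60)),('wr',(492,-534,5)),('foot',(457,569,6)),('drawerfront',(645,-240,40))):
    u,v=w2px(e,[p])[0].astype(int); print(n,np.abs(d0-d1)[v-10:v+10,u-10:u+10].mean())
```

```text
45.5 [ 503.2 -235.6  197.9] 
 [[ 0.032  0.999  0.001]
 [ 0.999 -0.032  0.   ]
 [ 0.     0.001 -1.   ]] 
F [ 0.4  0.4 -0.7] 0.04867544241383409 0.0 q [-0.2   0.42  0.76  1.83 -0.33  1.02  0.66]
top10 4 4
[[427.1 156.4  95.3]
 [453.3 208.1 100.1]
 [459.8 137.8  94. ]
 [487.2 189.9  98.9]]
centre [456.84737211 173.03303841  97.08807024] tilt deg 4.766218880800521 yaw -27.357562447444906
can 7.135
wr 143.9775
foot 14.7
drawerfront 12.4125
```

```bash
python3 -c "
from cell import *
print(finish_job())"
```

```text
the job is handed in; nothing more can be done
None
```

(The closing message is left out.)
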